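# Fetch the filter cube from behind the objective canisters

## Task

Stand all three lens canisters upright on the dark blue side mat and let go of them; then fetch the black filter cube from the rack and set it down flat and square in the green-marked seat of the white carrier. After that, put each canister back upright in the middle of the rack disc of its own colour, and leave the little amber oil bottle where it is.

Things in the scene. Friction and masses are not known exactly. Their poses are not given: they have to be found in the camera images.
- red_can: Loose objective-lens canister with a red screw cap: an upright straight cylinder 40 mm in diameter and 80 mm tall (black foot, clear tube with a lens in it, red cap on the top 30 mm), about 0.2 kg. Origin: centre of its underside, z up. At the start it stands centred on the red disc.
- yellow_can: Loose objective-lens canister with a yellow screw cap: an upright straight cylinder 40 mm in diameter and 80 mm tall (black foot, clear tube with a lens in it, yellow cap on the top 30 mm), about 0.2 kg. Origin: centre of its underside, z up. At the start it stands centred on the yellow disc.
- blue_can: Loose objective-lens canister with a blue screw cap: an upright straight cylinder 40 mm in diameter and 80 mm tall (black foot, clear tube with a lens in it, blue cap on the top 30 mm), about 0.2 kg. Origin: centre of its underside, z up. At the start it stands centred on the blue disc.
- red_disc: Fixed flat red disc, 54 mm in diameter, 3 mm thick: place of the red-capped canister. Origin: centre of its underside, on the rack's plate 6 mm above the table; its top is 9 mm above the table. The discs lie 54 mm (centres) from the cube's start: one on its -x side (nearest the robot), one on its +y, one on its -y side; which colour is where varies.
- yellow_disc: Fixed flat yellow disc, 54 mm in diameter, 3 mm thick: place of the yellow-capped canister. Origin: centre of its underside, on the rack's plate 6 mm above the table; its top is 9 mm above the table. The discs lie 54 mm (centres) from the cube's start: one on its -x side (nearest the robot), one on its +y, one on its -y side; which colour is where varies.
- blue_disc: Fixed flat blue disc, 54 mm in diameter, 3 mm thick: place of the blue-capped canister. Origin: centre of its underside, on the rack's plate 6 mm above the table; its top is 9 mm above the table. The discs lie 54 mm (centres) from the cube's start: one on its -x side (nearest the robot), one on its +y, one on its -y side; which colour is where varies.
- cube: Loose black filter cube, 36 mm each way, 0.11 kg, green round window on top. Origin: centre of underside; x, y square to its sides. Starts on the rack's plate (6 mm high, 135 x 190 mm, turned like the cube), canisters 16 mm off its -x, +y and -y sides; 3 mm off its +x side (away from the robot) is a fixed back stop 5 mm thick, 50 mm wide, top 36 mm above the table.
- carrier: Fixed white carrier plate, 130 (its x) x 90 (its y) x 6 mm, with a green-marked square seat in its middle, 50 x 50 mm inside, framed by steel lips 5 mm thick and 6 mm high (top 12 mm above the table). Origin: under the middle of the seat, at table height; the seat's floor is 6 mm above it; x and y square to the seat.
- mat: Fixed dark blue side mat, 280 mm (its x) x 110 mm (its y), 4 mm thick. Origin: centre of its underside at table height.
- oil_bottle: Loose bystander: small amber glass bottle with a black cap and a white label, 28 mm in diameter and 70 mm tall, standing on the table just behind the rack. Origin: centre of its underside. It must be left alone.

How it is judged:
On the way, in this order (a step that is already met when the one before it is completed fails the run):
1. all three canisters stand released on the side mat while the cube is still in its place (x of red_can in the frame of mat between -0.14 and 0.14 m and y of red_can in the frame of mat between -0.055 and 0.055 m and height (world z) of each of red_can, yellow_can, blue_can below 0.01 m and angle between each of red_can, yellow_can, blue_can's own z axis and vertical below 0.15 rad and contact force between the fingers and red_can below 0.2 N and linear speed of each of red_can, yellow_can, blue_can below 0.02 m/s and x of yellow_can in the frame of mat between -0.14 and 0.14 m and y of yellow_can in the frame of mat between -0.055 and 0.055 m and contact force between the fingers and yellow_can below 0.2 N and x of blue_can in the frame of mat between -0.14 and 0.14 m and y of blue_can in the frame of mat between -0.055 and 0.055 m and contact force between the fingers and blue_can below 0.2 N and distance of cube from where it was at the start of the episode below 0.02 m), for 0.2 s.
2. the cube lies flat and square in the carrier's seat, released, with the canisters still on the side mat (horizontal distance between cube and carrier below 0.012 m and z of cube in the frame of carrier below 0.01 m and angle between cube's own z axis and vertical below 0.12 rad and (angle between the x axis of cube and the x axis of carrier, either way round below 0.26 rad or angle between the x axis of cube and the y axis of carrier, either way round below 0.26 rad) and contact force between the fingers and cube below 0.2 N and linear speed of each of cube, red_can, yellow_can, blue_can below 0.02 m/s and x of red_can in the frame of mat between -0.14 and 0.14 m and y of red_can in the frame of mat between -0.055 and 0.055 m and height (world z) of each of red_can, yellow_can, blue_can below 0.01 m and angle between each of red_can, yellow_can, blue_can's own z axis and vertical below 0.15 rad and contact force between the fingers and red_can below 0.2 N and x of yellow_can in the frame of mat between -0.14 and 0.14 m and y of yellow_can in the frame of mat between -0.055 and 0.055 m and contact force between the fingers and yellow_can below 0.2 N and x of blue_can in the frame of mat between -0.14 and 0.14 m and y of blue_can in the frame of mat between -0.055 and 0.055 m and contact force between the fingers and blue_can below 0.2 N), for 0.2 s.
3. each canister stands upright and released on the disc of its own colour (horizontal distance between red_can and red_disc below 0.012 m and z of red_can in the frame of red_disc below 0.008 m and angle between each of red_can, yellow_can, blue_can's own z axis and vertical below 0.15 rad and contact force between the fingers and red_can below 0.2 N and linear speed of each of red_can, yellow_can, blue_can below 0.02 m/s and horizontal distance between yellow_can and yellow_disc below 0.012 m and z of yellow_can in the frame of yellow_disc below 0.008 m and contact force between the fingers and yellow_can below 0.2 N and horizontal distance between blue_can and blue_disc below 0.012 m and z of blue_can in the frame of blue_disc below 0.008 m and contact force between the fingers and blue_can below 0.2 N), for 0.2 s.
At the end, for the whole second after the job is handed in: Each canister stands upright, released and at rest on the disc of its own colour, its centre within 12 mm of the disc's; the cube lies flat on the floor of the carrier's seat, released and at rest, centre within 12 mm, turned less than 15 degrees from square (any of the four ways round) (all of step 3 and horizontal distance between cube and carrier below 0.012 m and z of cube in the frame of carrier below 0.01 m and angle between cube's own z axis and vertical below 0.12 rad and (angle between the x axis of cube and the x axis of carrier, either way round below 0.26 rad or angle between the x axis of cube and the y axis of carrier, either way round below 0.26 rad) and contact force between the fingers and cube below 0.2 N and linear speed of cube below 0.02 m/s); the robot touches nothing.
It fails at once if the oil bottle is moved by more than 15 mm or tipped (distance of oil_bottle from where it was at the start of the episode above 0.015 m or angle between oil_bottle's own z axis and vertical above 0.35 rad).
It also fails if it takes over 144 s, if anything falls off the work surface, if the arm or the gripper's body presses on something with over 40 N, if the wrist force passes 120 N, or if a joint passes its speed limit or range.

## Robot

A 6-joint arm with a two-finger parallel gripper is mounted at the origin on the work surface. World frame = base frame: x ahead of the robot, y to its left, z up, the work surface at z = 0. Lengths are in m, angles in rad, forces in N, time in s.
With the tool pointing down it reaches from about 0.35 to 0.85 m from the base axis. Payload 8.1 kg.
Tool frame: the origin (TCP) lies midway between the tips of the shut fingers; the grasp point (between the pads) lies 19 mm behind it; z points along the fingers, y is the direction in which the jaws open and shut (so a half turn about z gives the same grasp; the last joint's range is limited). The gripper opens to 93 mm and grips with 3 to 60 N. Pads are 15 mm wide; open, the fingers measure 128 mm over their backs; the gripper's body (75 mm by 188 mm) begins 65 mm behind the grasp point.
Start: joints at [1.136, 0.13, 1.488, -0, 1.523, -0.085], TCP at [0.206, 0.564, 0.219] pointing down, gripper open.
Joint ranges: [-2.96, 2.96], [-0.89, 2.26], [0.02, 2.5], [-1.34, 4.48], [0, 2.73], [-2.66, 2.66]. Speed limits (rad/s): [2.39, 2.39, 2.79, 3.14, 3.14, 3.14].

## Interface

Orientations are given as a rotation vector (axis times angle).
In Python, from bench import env gives the robot as it stands.
- The arm moves only by the shell command python3 -m jog 'ROWS' [FORCE]. ROWS is JSON, a list of rows, each an object with "fingers": the opening, from 0 (shut) to 1 (fully open); "delta_pos": the shift along the world's x, y, z scaled (see below), a list of three; "yaw": the turn about the world's z scaled (see below). A call has 1 to 12 rows; each row shifts and turns the commanded pose from where the row before left it; what a row does not reach is not made up. The controller multiplies each number of a shift by 20 mm and each number of a turn by 4 degrees. A row lasts 1/10 s, in which the tool goes at most 50 mm and 8.59 degrees, less where a joint would pass 70% of its speed; a pose out of reach is approached as far as the arm can. A call with a number of a shift or a turn outside -1 to 1 is refused whole. A call with a gripper value outside its range is refused whole. The fingers move at their own pace and stop on an object; FORCE is the grip in N (left out, the last holds). Time passes only in rows, so rows that do not move let the fingers close. It gives the time, the measured TCP pose, the force and the opening at its end, in the units of the state.
- env.state(): the state, without advancing time (a new reading comes with each control period).
- env.get_image(name): name is "scene" or "top" or "wrist"; returns a dict with "image" (420x560x3 uint8, blue, green, red), "K" (3x3 intrinsics, pixels), "camera_from_world" (4x4, takes a point from world to camera coordinates); the wrist camera has in their place "tool_from_camera" (4x4, takes a point from camera to tool coordinates, whose origin is the TCP and whose axes are the flange's). Camera axes: x right, y down, z forward; pixel columns grow to the right and rows downward; lengths in m; the calibration is good to about 2 mm. The wrist camera is an equidistant fisheye: a pixel r from the principal point sees the ray r / f radians off the axis. A picture is of the moment at which its call begins: read the wrist's pose just before it. There is no depth.
- env.hand_in(): hands the job in, once; it reports no verdict.
The state is a dict: "clock": time; "joints": joint angles; "joint_velocities": joint speeds; "joint_torque": joint torques, N m; "tool_pos": TCP position; "eef_rot": TCP orientation; "ft_force": force on the tool from outside, world axes, zero at the start; "wrist_torque": the same for the moment, N m; "opening": finger opening in m.
Only numpy, scipy, OpenCV 4.12 (cv2) and the standard library are available. Lean on these libraries where they do the work, as an engineer would, in place of code of your own. Each camera call takes 0.05 s, during which the arm holds its last target. There are 200 camera calls.

## Working session

There is one attempt and no reset: what is moved stays moved. The work goes in short steps, Python scripts to look and compute and a shell command to move; the robot and the scene stay as the last step left them, time stands still between calls to the robot, and variables do not carry over. Pictures are saved under pics/ and viewed, about 12 in all and at most 16, crops included, and the job is handed in when it is done.

```bash
ls; mkdir -p pics
python3 - <<'E'
from bench import env
import cv2,numpy as np
print(env.state())
for n in("scene","top","wrist"):
    d=env.get_image(n); cv2.imwrite(f"pics/{n}0.png",d["image"]); np.save(f"pics/{n}0.npy",d["image"])
    print(n,d["K"]); print(d.get("camera_from_world",d.get("tool_from_camera")))
E
```

```text
pics
{'clock': 0.0, 'joints': array([ 1.13558269e+00,  1.31171357e-01,  1.48928299e+00,  1.30794878e-05,
        1.52301410e+00, -8.54078429e-02]), 'joint_velocities': array([ 0.00011404, -0.00116531, -0.00158942,  0.00105093, -0.00168256,
        0.00075872]), 'joint_torque': array([-6.65202856e-05, -5.59837604e+01, -4.91764283e+01,  7.70582934e-02,
        3.47755314e-02, -1.72610726e-04]), 'tool_pos': array([0.2053625 , 0.56314328, 0.21757934]), 'eef_rot': array([-5.46590997e-01, -3.09317346e+00,  2.84150123e-03]), 'ft_force': array([0.51438937, 0.22973409, 0.05473589]), 'wrist_torque': array([-0.02375498,  0.02064086, -0.01373588]), 'opening': 0.09295308157207084}
scene [[458.04072215   0.         282.87084608]
 [  0.         458.04072215 211.05179776]
 [  0.           0.           1.        ]]
[[ 0.25188897  0.9676673  -0.01311248 -0.16256001]
 [ 0.73564394 -0.20026049 -0.64708866 -0.41462806]
 [-0.62879245  0.15334838 -0.76230199  1.41439906]
 [ 0.          0.          0.          1.        ]]
top [[440.14668549   0.         277.97661707]
 [  0.         440.14668549 215.21795143]
 [  0.           0.           1.        ]]
[[ 0.01764893 -0.99982582  0.00607049 -0.01567194]
 [-0.99755349 -0.01801892 -0.06754519  0.61783993]
 [ 0.06764281 -0.00486354 -0.99769775  0.84242352]
 [ 0.          0.          0.          1.        ]]
wrist [[325.1922621    0.         279.87857709]
 [  0.         325.1922621  212.51539449]
 [  0.           0.           1.        ]]
[[-1.19477971e-03 -9.53140855e-01 -3.02524515e-01  8.52977690e-02]
 [ 9.99999281e-01 -1.10763910e-03 -4.59608301e-04 -6.69277180e-04]
 [ 1.02983469e-04 -3.02524847e-01  9.53141493e-01 -1.66105456e-01]
 [ 0.00000000e+00  0.00000000e+00  0.00000000e+00  1.00000000e+00]]
```

View pics/top0.png

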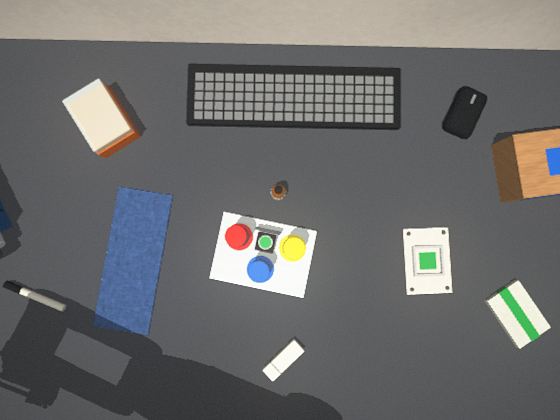

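View pics/scene0.png

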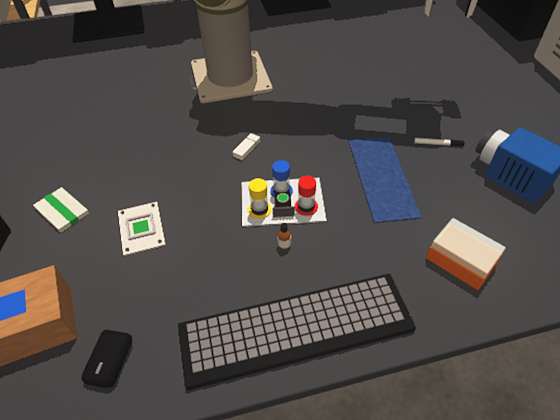

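The top view shows the rack with red cap at about (238,237), yellow (293,248), blue (260,269), the cube at (265,242), bottle at (279,191), mat around (133,260) and carrier seat at (428,261). The scene view agrees. I'll zoom in on the rack before picking masks.

Run:
```python
import cv2,numpy as np
t=cv2.imread("pics/top0.png")[180:310,195:335]; s=cv2.imread("pics/scene0.png")[150:255,230:340]
t=cv2.resize(t,(400,371),interpolation=cv2.INTER_CUBIC); s=cv2.resize(s,(390,371),interpolation=cv2.INTER_CUBIC)
cv2.imwrite("pics/crop0.png",np.hstack([t,s]))
```

```text
(no output)
```

View pics/crop0.png

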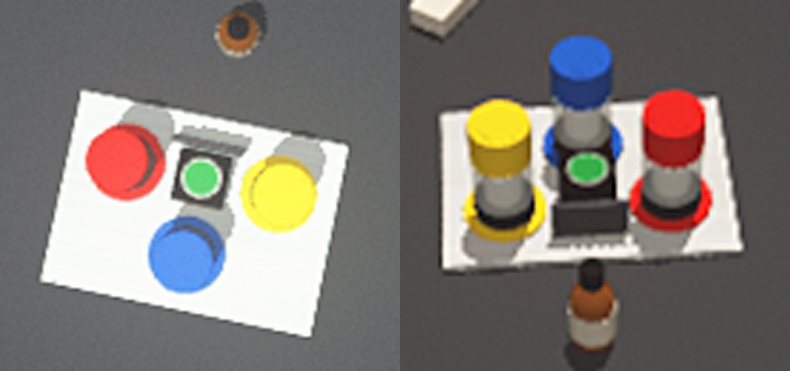

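```bash
cat > h.py <<'E'
import cv2,numpy as np
from bench import env
def ray(d,uv):
    T=d["camera_from_world"];R=T[:3,:3];o=-R.T@T[:3,3]
    v=R.T@np.linalg.solve(d["K"],[*uv,1.]);return o,v/np.linalg.norm(v)
def plane(d,uv,z):
    o,v=ray(d,uv);return o+v*(z-o[2])/v[2]
def tri(rs):
    A=np.zeros((3,3));b=np.zeros(3)
    for o,v in rs:
        P=np.eye(3)-np.outer(v,v);A+=P;b+=P@o
    p=np.linalg.solve(A,b)
    return p,max(np.linalg.norm((np.eye(3)-np.outer(v,v))@(p-o)) for o,v in rs)
HUE={"red":(172,8),"yellow":(20,35),"blue":(100,125),"green":(50,85)}
def mask(im,c,smin=120,vmin=90):
    h,s,v=cv2.split(cv2.cvtColor(im,cv2.COLOR_BGR2HSV));a,b=HUE[c]
    hm=(h>=a)&(h<=b) if a<b else (h>=a)|(h<=b)
    return (hm&(s>=smin)&(v>=vmin)).astype(np.uint8)
def blobs(m,n=20):
    k,l,st,ce=cv2.connectedComponentsWithStats(m)
    return [(int(st[i,4]),ce[i].round(2),st[i,:4],l==i) for i in range(1,k) if st[i,4]>=n]
E
cat > m.py <<'E'
from h import *
T=env.get_image("top");S=env.get_image("scene")
for c in HUE:
    for n,d in(("top",T),("scene",S)):
        for b in sorted(blobs(mask(d["image"],c)),key=lambda b:-b[0])[:5]:
            v=d["image"].max(2)[b[3]]; t,_=cv2.threshold(v,0,255,cv2.THRESH_OTSU)
            m=b[3]&(d["image"].max(2)>t); q=blobs(m.astype(np.uint8),1); q=max(q,key=lambda x:x[0]) if q else b
            print(c,n,b[0],b[1],b[2],"otsu",t,q[0],q[1],q[2])
E
python3 m.py
```

```text
red top 531 [238.08 236.22] [225 224  28  26] otsu 220.0 445 [236.69 237.21] [225 224  28  26]
red scene 329 [306.77 185.74] [298 175  18  23] otsu 191.0 183 [306.85 181.93] [298 176  18  13]
red scene 127 [305.44 209.33] [294 200  24  16] otsu 179.0 33 [315.24 207.06] [313 201   5  12]
yellow top 547 [292.1  247.46] [279 235  27  26] otsu 233.0 490 [292.01 248.5 ] [279 236  27  25]
yellow scene 337 [257.71 188.62] [249 178  18  22] otsu 201.0 193 [257.4 184.7] [249 178  18  14]
yellow scene 124 [259.27 212.11] [248 203  23  16] otsu 200.0 36 [268.31 209.58] [266 203   5  13]
blue top 6403 [132.44 262.41] [ 94 188  78 146] otsu 129.0 6265 [132.82 261.2 ] [ 96 188  76 146]
blue top 503 [259.43 269.29] [247 256  27  26] otsu 203.0 431 [258.58 270.7 ] [247 257  27  25]
blue top 320 [553.39 160.33] [546 148  14  27] otsu 215.0 302 [553.66 160.25] [546 148  14  27]
blue scene 3552 [383.4  180.94] [349 140  72  82] otsu 129.0 2012 [383.73 182.83] [350 140  71  82]
blue scene 1596 [533.06 149.57] [499 127  61  48] otsu 140.0 1472 [533.33 149.1 ] [500 128  60  45]
blue scene 577 [ 12.18 304.55] [  0 290  26  31] otsu 196.0 551 [ 11.89 304.53] [  0 290  26  30]
blue scene 308 [280.56 169.81] [272 160  18  21] otsu 158.0 168 [280.52 165.92] [272 160  18  13]
blue scene 23 [272.04 191.17] [271 186   3  11] otsu 147.0 13 [271.54 189.69] [271 186   2   8]
green top 540 [518.92 313.88] [499 288  41  53] otsu 158.0 524 [519.12 314.15] [500 288  40  53]
green top 253 [427.3 260.3] [419 252  17  17] otsu 205.0 4 [432.5 252. ] [431 252   4   1]
green top 90 [264.94 241.76] [260 237  11  11] otsu 218.0 40 [265.95 241.68] [261 237  10  11]
green scene 290 [ 60.07 207.22] [ 44 193  33  29] otsu 144.0 278 [ 59.97 207.14] [ 45 194  31  27]
green scene 154 [140.19 226.47] [133 220  16  14] otsu 169.0 106 [140.38 226.77] [134 221  14  13]
green scene 49 [282.27 197.2 ] [278 194   9   7] otsu 181.0 3 [280.   199.67] [279 199   3   2]
```

```bash
cat > m2.py <<'E'
from h import *
T=env.get_image("top");S=env.get_image("scene")
def p(*a): print(*[np.round(x,4) if not isinstance(x,str) else x for x in a])
g=tri([ray(T,(264.94,241.76)),ray(S,(282.27,197.2))]); p("window",*g)
c=tri([ray(T,(427.3,260.3)),ray(S,(140.19,226.47))]); p("seat",*c, plane(T,(427.3,260.3),.006),plane(S,(140.19,226.47),.006))
for n,t,s in(("red",(238.08,236.72),(306.85,181.93)),("yel",(292.05,248),(257.4,184.7)),("blue",(259,269.8),(280.52,165.92))):
    p(n,*tri([ray(T,t),ray(S,s)]),"scene@.089",plane(S,s,.089))
# plate, mat, carrier outlines
def quad(d,m,z,n):
    c=max(cv2.findContours(m.astype(np.uint8),cv2.RETR_EXTERNAL,cv2.CHAIN_APPROX_NONE)[0],key=cv2.contourArea)
    w=np.array([plane(d,q[0],z)[:2] for q in c],np.float32)*1000
    r=cv2.minAreaRect(w);p(n,np.array(r[0]),np.array(r[1]),str(r[2]))
for n,d,boxes in(("top",T,((205,205,120,100,"plate"),(395,220,65,80,"carrier"))),("scene",S,((235,150,100,80,"plate"),(112,195,60,65,"carrier")))):
    w=(d["image"].min(2)>150)
    for x,y,a,b,l in boxes:
        m=np.zeros(w.shape,bool);m[y:y+b,x:x+a]=w[y:y+b,x:x+a];quad(d,m,.006,n+l)
    hsv=cv2.cvtColor(d["image"],cv2.COLOR_BGR2HSV);m=mask(d["image"],"blue",100,50)
    quad(d,max(blobs(m),key=lambda b:b[0])[3],.004,n+"mat")
    if n=="top": p("bottle",plane(d,(278.5,192),.05))
E
python3 m2.py
```

```text
window [0.5655 0.0197 0.0441] 0.0003
seat [ 0.5348 -0.3019  0.0073] 0.0004 [ 0.5347 -0.3028  0.006 ] [ 0.5338 -0.3018  0.006 ]
red [0.5741 0.0702 0.0877] 0.0034 scene@.089 [0.5758 0.0732 0.089 ]
yel [ 0.5546 -0.0315  0.0879] 0.0008 scene@.089 [ 0.5555 -0.0324  0.089 ]
blue [0.5152 0.0287 0.092 ] 0.0009 scene@.089 [0.5123 0.0304 0.089 ]
topplate [541.3432  23.8258] [190.9576 136.1404] 79.2431411743164
topcarrier [ 534.8735 -302.2997] [130.7619  91.0673] 3.340773820877075
topmat [525.9974 281.2594] [110.0087 279.8484] 81.9247817993164
bottle [ 0.6603 -0.0047  0.05  ]
sceneplate [554.9937  99.728 ] [ 38.8667 137.1366] 79.29071044921875
scenecarrier [ 534.1715 -301.1973] [131.817  90.779] 3.1095426082611084
scenemat [525.6067 282.0883] [110.3331 281.7701] 81.69901275634766
```

Measured positions agree with the given sizes: window z 44 mm against a nominal 42, seat 7 against 6, cap tops 88–92 against 89, plate 191x136, mat 280x110. The rack is turned −10.8° and the mat −8.1°, and the carrier +3.2°. Next I'll hover over the blue can with the jaws along rack y.

```bash
python3 -m jog '[{"fingers":0.7,"delta_pos":[0.57,-0.99,0],"yaw":0.1},{"fingers":0.7,"delta_pos":[0.57,-0.99,0],"yaw":0.1},{"fingers":0.7,"delta_pos":[0.57,-0.99,0],"yaw":0.1},{"fingers":0.7,"delta_pos":[0.57,-0.99,0],"yaw":0.1},{"fingers":0.7,"delta_pos":[0.57,-0.99,0],"yaw":0.1},{"fingers":0.7,"delta_pos":[0.57,-0.99,0],"yaw":0.1},{"fingers":0.7,"delta_pos":[0.57,-0.99,0],"yaw":0.1},{"fingers":0.7,"delta_pos":[0.57,-0.99,0],"yaw":0.1},{"fingers":0.7,"delta_pos":[0.57,-0.99,0],"yaw":0.1},{"fingers":0.7,"delta_pos":[0.57,-0.99,0],"yaw":0.1},{"fingers":0.7,"delta_pos":[0.57,-0.99,0],"yaw":0.1},{"fingers":0.7,"delta_pos":[0.57,-0.99,0],"yaw":0.1}]' 20
python3 -m jog '[{"fingers":0.7,"delta_pos":[0.57,-0.99,0],"yaw":0.1},{"fingers":0.7,"delta_pos":[0.57,-0.99,0],"yaw":0.1},{"fingers":0.7,"delta_pos":[0.57,-0.99,0],"yaw":0.1},{"fingers":0.7,"delta_pos":[0.57,-0.99,0],"yaw":0.1},{"fingers":0.7,"delta_pos":[0.57,-0.99,0],"yaw":0.1},{"fingers":0.7,"delta_pos":[0.57,-0.99,0],"yaw":0.1},{"fingers":0.7,"delta_pos":[0.57,-0.99,0],"yaw":0.1},{"fingers":0.7,"delta_pos":[0.57,-0.99,0],"yaw":0.1},{"fingers":0.7,"delta_pos":[0.57,-0.99,0],"yaw":0.1},{"fingers":0.7,"delta_pos":[0.57,-0.99,0],"yaw":0.1},{"fingers":0.7,"delta_pos":[0.57,-0.99,0],"yaw":0.1},{"fingers":0.7,"delta_pos":[0.57,-0.99,0],"yaw":0}]'
python3 -m jog '[{"fingers":0.7,"delta_pos":[0.57,-0.99,0],"yaw":0},{"fingers":0.7,"delta_pos":[0.57,-0.99,0],"yaw":0},{"fingers":0.7,"delta_pos":[0.57,-0.99,0],"yaw":0},{"fingers":0.7,"delta_pos":[0,0,0],"yaw":0},{"fingers":0.7,"delta_pos":[0,0,0],"yaw":0}]'
python3 - <<'E'
from bench import env
import cv2
from scipy.spatial.transform import Rotation as R
s=env.state();print(s["clock"],s["tool_pos"],s["joints"].round(2),R.from_rotvec(s["eef_rot"]).as_matrix().round(4))
cv2.imwrite("pics/w1.png",env.get_image("wrist")["image"])
E
```

```text
clock: 1.55
tool_pos: [0.3428, 0.3252, 0.2187]
eef_rot: [0.416, 3.114, 0.0]
ft_force: [0.6, 0.7, -0.1]
opening: 0.0655
clock: 2.75
tool_pos: [0.4796, 0.0876, 0.2188]
eef_rot: [0.296, 3.127, 0.0]
ft_force: [0.5, 0.5, -0.3]
opening: 0.0648
clock: 3.25
tool_pos: [0.5132, 0.029, 0.2185]
eef_rot: [-0.299, -3.127, -0.001]
ft_force: [-0.5, 0.2, 0.5]
opening: 0.0648
3.25 [0.51324788 0.02901792 0.21849618] [-0.04 -0.1   1.72  0.    1.52 -1.42] [[-9.819e-01  1.892e-01 -5.000e-04]
 [ 1.892e-01  9.819e-01  4.000e-04]
 [ 6.000e-04  3.000e-04 -1.000e+00]]
```

View pics/w1.png

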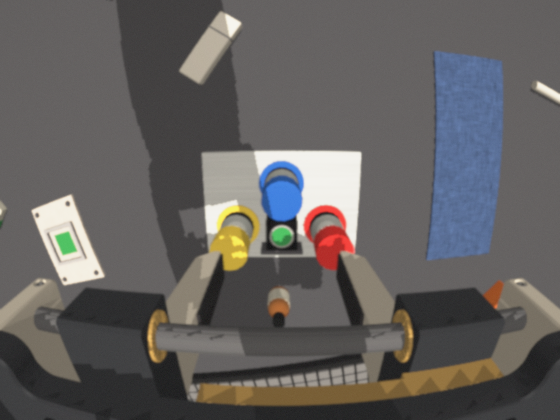

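The wrist view shows the blue cap centred at about (283,200) between the fingers, red at (333,248), yellow at (230,250) and the green window at (281,236). I'll check the window and the disc/cap rays from this view against the fixed cameras.

```bash
cat >> h.py <<'E'
from scipy.spatial.transform import Rotation as Ro
def wray(uv,s,d):
    K=d["K"];v=(np.array(uv)-K[:2,2])/K[0,0];r=np.linalg.norm(v)
    c=np.array([*(v/r*np.sin(r)),np.cos(r)]);M=d["tool_from_camera"];R=Ro.from_rotvec(s["eef_rot"]).as_matrix()
    return s["tool_pos"]+R@M[:3,3],R@M[:3,:3]@c
def wplane(uv,s,d,z):
    o,v=wray(uv,s,d);return (o+v*(z-o[2])/v[2]).round(4)
E
python3 - <<'E'
from h import *
s=env.state();d=env.get_image("wrist");im=d["image"];T=env.get_image("top")
for b in sorted(blobs(mask(im,"green")),key=lambda b:-b[0])[:2]:
    print("green",b[0],b[1],wplane(b[1],s,d,.042),wplane(b[1],s,d,.006))
    t=(264.94,241.76) if b[1][0]>200 else (427.3,260.3)
    print(tri([ray(T,t),wray(b[1],s,d)]))
for c in("red","yellow","blue"):
    for b in sorted(blobs(mask(im,c)),key=lambda b:-b[0])[:3]:
        v=im.max(2)[b[3]];t,_=cv2.threshold(v,0,255,cv2.THRESH_OTSU)
        q=max(blobs((b[3]&(im.max(2)>t)).astype(np.uint8),1),key=lambda x:x[0])
        print(c,b[0],b[1],b[2],q[0],q[1],wplane(q[1],s,d,.089),wplane(q[1],s,d,.009))
E
```

```text
green 245 [ 65.1  242.87] [ 0.523  -0.2688  0.042 ] [ 0.5329 -0.3018  0.006 ]
(array([ 0.53411273, -0.3040623 ,  0.00313953]), np.float64(0.0005460003052423552))
green 226 [280.76 236.43] [0.5639 0.0201 0.042 ] [0.5781 0.0174 0.006 ]
(array([0.56552249, 0.01963015, 0.03783957]), np.float64(0.0001289309744918465))
red 1621 [327.99 238.35] [304 206  50  65] 345 [323.23 215.56] [0.5321 0.0677 0.089 ] [0.5599 0.0738 0.009 ]
yellow 1658 [233.55 239.28] [209 206  50  65] 167 [226.15 214.44] [ 0.5133 -0.024   0.089 ] [ 0.536  -0.0426  0.009 ]
blue 1823 [280.87 193.25] [260 162  43  60] 1399 [283.02 193.64] [0.5035 0.0337 0.089 ] [0.5236 0.0306 0.009 ]
```

All views agree to within 2 mm. Now grasp the blue can and lift it.

```bash
python3 -m jog '[{"fingers":0.7,"delta_pos":[-0.05,0.05,-1],"yaw":0},{"fingers":0.7,"delta_pos":[0,0,-1],"yaw":0},{"fingers":0.7,"delta_pos":[0,0,-1],"yaw":0},{"fingers":0.7,"delta_pos":[0,0,-1],"yaw":0},{"fingers":0.7,"delta_pos":[0,0,-1],"yaw":0},{"fingers":0.7,"delta_pos":[0,0,-1],"yaw":0},{"fingers":0.7,"delta_pos":[0,0,-1],"yaw":0},{"fingers":0.7,"delta_pos":[0,0,-1],"yaw":0},{"fingers":0.7,"delta_pos":[0,0,-0.3],"yaw":0},{"fingers":0.7,"delta_pos":[0,0,0],"yaw":0}]'
python3 -m jog '[{"fingers":0.3,"delta_pos":[0,0,0],"yaw":0},{"fingers":0.3,"delta_pos":[0,0,0],"yaw":0},{"fingers":0.3,"delta_pos":[0,0,0],"yaw":0},{"fingers":0.3,"delta_pos":[0,0,0],"yaw":0},{"fingers":0.3,"delta_pos":[0,0,0],"yaw":0},{"fingers":0.3,"delta_pos":[0,0,0],"yaw":0}]' 25
python3 -m jog '[{"fingers":0.3,"delta_pos":[0,0,0.5],"yaw":0},{"fingers":0.3,"delta_pos":[0,0,1],"yaw":0},{"fingers":0.3,"delta_pos":[0,0,1],"yaw":0},{"fingers":0.3,"delta_pos":[0,0,1],"yaw":0},{"fingers":0.3,"delta_pos":[0,0,1],"yaw":0},{"fingers":0.3,"delta_pos":[0,0,1],"yaw":0},{"fingers":0.3,"delta_pos":[0,0,0.5],"yaw":0},{"fingers":0.3,"delta_pos":[0,0,0],"yaw":0}]'
```

```text
clock: 4.4
tool_pos: [0.5114, 0.0307, 0.0519]
eef_rot: [-0.295, -3.126, -0.0]
ft_force: [0.8, 0.6, -0.2]
opening: 0.0649
clock: 5.0
tool_pos: [0.5131, 0.03, 0.0534]
eef_rot: [0.297, 3.126, 0.0]
ft_force: [-0.7, -0.4, 5.7]
opening: 0.0397
clock: 5.8
tool_pos: [0.5134, 0.03, 0.1744]
eef_rot: [0.297, 3.125, 0.0]
ft_force: [-0.1, -0.3, -0.7]
opening: 0.0397
```

Blue is held (opening 39.7 mm). Next I'll place it on the mat at (0.442, 0.2935).

```bash
python3 -m jog '[{"fingers":0.3,"delta_pos":[-0.26,0.94,0],"yaw":0},{"fingers":0.3,"delta_pos":[-0.26,0.94,0],"yaw":0},{"fingers":0.3,"delta_pos":[-0.26,0.94,0],"yaw":0},{"fingers":0.3,"delta_pos":[-0.26,0.94,0],"yaw":0},{"fingers":0.3,"delta_pos":[-0.26,0.94,0],"yaw":0},{"fingers":0.3,"delta_pos":[-0.26,0.94,0],"yaw":0},{"fingers":0.3,"delta_pos":[-0.26,0.94,0],"yaw":0},{"fingers":0.3,"delta_pos":[-0.26,0.94,0],"yaw":0},{"fingers":0.3,"delta_pos":[-0.26,0.94,0],"yaw":0},{"fingers":0.3,"delta_pos":[-0.26,0.94,0],"yaw":0},{"fingers":0.3,"delta_pos":[-0.26,0.94,0],"yaw":0},{"fingers":0.3,"delta_pos":[-0.26,0.94,0],"yaw":0}]'
python3 -m jog '[{"fingers":0.3,"delta_pos":[-0.26,0.94,0],"yaw":0},{"fingers":0.3,"delta_pos":[-0.26,0.94,0],"yaw":0},{"fingers":0.3,"delta_pos":[0,0,-1],"yaw":0},{"fingers":0.3,"delta_pos":[0,0,-1],"yaw":0},{"fingers":0.3,"delta_pos":[0,0,-1],"yaw":0},{"fingers":0.3,"delta_pos":[0,0,-1],"yaw":0},{"fingers":0.3,"delta_pos":[0,0,-1],"yaw":0},{"fingers":0.3,"delta_pos":[0,0,-0.6],"yaw":0},{"fingers":0.3,"delta_pos":[0,0,-0.4],"yaw":0},{"fingers":0.3,"delta_pos":[0,0,-0.2],"yaw":0},{"fingers":0.3,"delta_pos":[0,0,0],"yaw":0},{"fingers":0.3,"delta_pos":[0,0,0],"yaw":0}]'
```

```text
clock: 7.0
tool_pos: [0.4489, 0.2561, 0.1709]
eef_rot: [-0.297, -3.125, 0.002]
ft_force: [0.2, -1.0, -1.1]
opening: 0.0396
clock: 8.2
tool_pos: [0.4402, 0.2936, 0.0493]
eef_rot: [0.297, 3.127, 0.001]
ft_force: [-0.3, -0.7, -1.2]
opening: 0.04
```

```bash
python3 -m jog '[{"fingers":0.3,"delta_pos":[0,0,-0.1],"yaw":0},{"fingers":0.3,"delta_pos":[0,0,0],"yaw":0},{"fingers":0.6,"delta_pos":[0,0,0],"yaw":0},{"fingers":0.6,"delta_pos":[0,0,0],"yaw":0},{"fingers":0.6,"delta_pos":[0,0,0],"yaw":0},{"fingers":0.6,"delta_pos":[0,0,1],"yaw":0},{"fingers":0.7,"delta_pos":[0,0,1],"yaw":0},{"fingers":0.7,"delta_pos":[0,0,1],"yaw":0},{"fingers":0.7,"delta_pos":[0,0,1],"yaw":0},{"fingers":0.7,"delta_pos":[0,0,1],"yaw":0},{"fingers":0.7,"delta_pos":[0,0,1],"yaw":0}]'
python3 -m jog '[{"fingers":0.7,"delta_pos":[0.29,-0.48,0],"yaw":-0.98},{"fingers":0.7,"delta_pos":[0.29,-0.48,0],"yaw":-0.98},{"fingers":0.7,"delta_pos":[0.29,-0.48,0],"yaw":-0.98},{"fingers":0.7,"delta_pos":[0.29,-0.48,0],"yaw":-0.98},{"fingers":0.7,"delta_pos":[0.29,-0.48,0],"yaw":-0.98},{"fingers":0.7,"delta_pos":[0.29,-0.48,0],"yaw":-0.98},{"fingers":0.7,"delta_pos":[0.29,-0.48,0],"yaw":-0.98},{"fingers":0.7,"delta_pos":[0.29,-0.48,0],"yaw":-0.98},{"fingers":0.7,"delta_pos":[0.29,-0.48,0],"yaw":-0.98},{"fingers":0.7,"delta_pos":[0.29,-0.48,0],"yaw":-0.98},{"fingers":0.7,"delta_pos":[0.29,-0.48,0],"yaw":-0.98},{"fingers":0.7,"delta_pos":[0.29,-0.48,0],"yaw":-0.98}]'
python3 -m jog '[{"fingers":0.7,"delta_pos":[0.29,-0.48,0],"yaw":-0.98},{"fingers":0.7,"delta_pos":[0.29,-0.48,0],"yaw":-0.98},{"fingers":0.7,"delta_pos":[0.29,-0.48,0],"yaw":-0.98},{"fingers":0.7,"delta_pos":[0.29,-0.48,0],"yaw":-0.98},{"fingers":0.7,"delta_pos":[0.29,-0.48,0],"yaw":-0.98},{"fingers":0.7,"delta_pos":[0.29,-0.48,0],"yaw":-0.98},{"fingers":0.7,"delta_pos":[0.29,-0.48,0],"yaw":-0.98},{"fingers":0.7,"delta_pos":[0.29,-0.48,0],"yaw":-0.98},{"fingers":0.7,"delta_pos":[0.29,-0.48,0],"yaw":-0.98},{"fingers":0.7,"delta_pos":[0.29,-0.48,0],"yaw":-0.98},{"fingers":0.7,"delta_pos":[0.29,-0.48,0],"yaw":-0.98},{"fingers":0.7,"delta_pos":[0,0,0],"yaw":0}]'
python3 - <<'E'
from h import *
s=env.state();print(s["tool_pos"],Ro.from_rotvec(s["eef_rot"]).as_matrix()[:,1].round(3),s["joints"].round(2))
cv2.imwrite("pics/s2.png",env.get_image("scene")["image"])
E
```

```text
clock: 9.3
tool_pos: [0.4395, 0.2932, 0.1673]
eef_rot: [-0.297, -3.127, 0.0]
ft_force: [0.9, 0.0, -0.3]
opening: 0.0652
clock: 10.5
tool_pos: [0.5094, 0.1776, 0.1665]
eef_rot: [-1.524, -2.747, 0.0]
ft_force: [0.5, 0.6, 0.7]
opening: 0.0649
clock: 11.7
tool_pos: [0.5734, 0.0714, 0.1664]
eef_rot: [2.426, 1.995, -0.001]
ft_force: [-0.3, 1.1, -0.4]
opening: 0.0654
[0.57335685 0.07143648 0.16637141] [ 0.981 -0.193 -0.   ] [ 0.04  0.1   1.62 -0.    1.42  0.23]
```

View pics/s2.png

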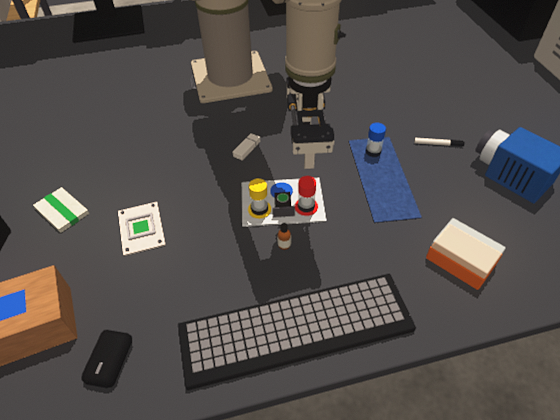

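Blue stands upright on the mat at (375,140); the rack's other items are unchanged. Next is red.

```bash
python3 -m jog '[{"fingers":0.7,"delta_pos":[0.1,0.06,-1],"yaw":0},{"fingers":0.7,"delta_pos":[0,0,-1],"yaw":0},{"fingers":0.7,"delta_pos":[0,0,-1],"yaw":0},{"fingers":0.7,"delta_pos":[0,0,-1],"yaw":0},{"fingers":0.7,"delta_pos":[0,0,-1],"yaw":0},{"fingers":0.7,"delta_pos":[0,0,-0.7],"yaw":0},{"fingers":0.3,"delta_pos":[0,0,0],"yaw":0},{"fingers":0.3,"delta_pos":[0,0,0],"yaw":0},{"fingers":0.3,"delta_pos":[0,0,0],"yaw":0},{"fingers":0.3,"delta_pos":[0,0,0],"yaw":0},{"fingers":0.3,"delta_pos":[0,0,0],"yaw":0},{"fingers":0.3,"delta_pos":[0,0,0],"yaw":0}]'
python3 -m jog '[{"fingers":0.3,"delta_pos":[0,0,0.5],"yaw":0},{"fingers":0.3,"delta_pos":[0,0,1],"yaw":0},{"fingers":0.3,"delta_pos":[0,0,1],"yaw":0},{"fingers":0.3,"delta_pos":[0,0,1],"yaw":0},{"fingers":0.3,"delta_pos":[0,0,1],"yaw":0},{"fingers":0.3,"delta_pos":[0,0,1],"yaw":0},{"fingers":0.3,"delta_pos":[0,0,0.5],"yaw":0},{"fingers":0.3,"delta_pos":[0,0,0],"yaw":0}]'
```

```text
clock: 12.95
tool_pos: [0.5759, 0.0738, 0.054]
eef_rot: [2.423, 1.998, 0.003]
ft_force: [-2.1, -0.4, 6.8]
opening: 0.0395
clock: 13.75
tool_pos: [0.5762, 0.0737, 0.1748]
eef_rot: [2.423, 1.997, 0.004]
ft_force: [0.5, -0.2, -1.8]
opening: 0.0396
```

```bash
python3 -m jog '[{"fingers":0.3,"delta_pos":[0.17,0.98,0],"yaw":0},{"fingers":0.3,"delta_pos":[0.17,0.98,0],"yaw":0},{"fingers":0.3,"delta_pos":[0.17,0.98,0],"yaw":0},{"fingers":0.3,"delta_pos":[0.17,0.98,0],"yaw":0},{"fingers":0.3,"delta_pos":[0.17,0.98,0],"yaw":0},{"fingers":0.3,"delta_pos":[0.17,0.98,0],"yaw":0},{"fingers":0.3,"delta_pos":[0.17,0.98,0],"yaw":0},{"fingers":0.3,"delta_pos":[0.17,0.98,0],"yaw":0},{"fingers":0.3,"delta_pos":[0.17,0.98,0],"yaw":0},{"fingers":0.3,"delta_pos":[0.17,0.98,0],"yaw":0},{"fingers":0.3,"delta_pos":[0,0,-1],"yaw":0},{"fingers":0.3,"delta_pos":[0,0,-1],"yaw":0}]'
python3 -m jog '[{"fingers":0.3,"delta_pos":[0,0,-1],"yaw":0},{"fingers":0.3,"delta_pos":[0,0,-1],"yaw":0},{"fingers":0.3,"delta_pos":[0,0,-1],"yaw":0},{"fingers":0.3,"delta_pos":[0,0,-0.6],"yaw":0},{"fingers":0.3,"delta_pos":[0,0,-0.4],"yaw":0},{"fingers":0.3,"delta_pos":[0,0,0],"yaw":0},{"fingers":0.3,"delta_pos":[0,0,0],"yaw":0}]'
```

```text
clock: 14.95
tool_pos: [0.6095, 0.2713, 0.1324]
eef_rot: [2.423, 1.999, 0.002]
ft_force: [-0.7, -0.1, -2.8]
opening: 0.0398
clock: 15.65
tool_pos: [0.6095, 0.27, 0.0534]
eef_rot: [2.424, 1.998, 0.001]
ft_force: [-0.6, 0.1, -0.6]
opening: 0.0398
```

```bash
python3 -m jog '[{"fingers":0.3,"delta_pos":[0,0,-0.25],"yaw":0},{"fingers":0.3,"delta_pos":[0,0,0],"yaw":0},{"fingers":0.6,"delta_pos":[0,0,0],"yaw":0},{"fingers":0.6,"delta_pos":[0,0,0],"yaw":0},{"fingers":0.6,"delta_pos":[0,0,0],"yaw":0},{"fingers":0.6,"delta_pos":[0,0,1],"yaw":0},{"fingers":0.7,"delta_pos":[0,0,1],"yaw":0},{"fingers":0.7,"delta_pos":[0,0,1],"yaw":0},{"fingers":0.7,"delta_pos":[0,0,1],"yaw":0},{"fingers":0.7,"delta_pos":[0,0,1],"yaw":0},{"fingers":0.7,"delta_pos":[0,0,1],"yaw":0}]'
python3 -m jog '[{"fingers":0.7,"delta_pos":[-0.17,-0.95,0],"yaw":0},{"fingers":0.7,"delta_pos":[-0.17,-0.95,0],"yaw":0},{"fingers":0.7,"delta_pos":[-0.17,-0.95,0],"yaw":0},{"fingers":0.7,"delta_pos":[-0.17,-0.95,0],"yaw":0},{"fingers":0.7,"delta_pos":[-0.17,-0.95,0],"yaw":0},{"fingers":0.7,"delta_pos":[-0.17,-0.95,0],"yaw":0},{"fingers":0.7,"delta_pos":[-0.17,-0.95,0],"yaw":0},{"fingers":0.7,"delta_pos":[-0.17,-0.95,0],"yaw":0},{"fingers":0.7,"delta_pos":[-0.17,-0.95,0],"yaw":0},{"fingers":0.7,"delta_pos":[-0.17,-0.95,0],"yaw":0},{"fingers":0.7,"delta_pos":[-0.17,-0.95,0],"yaw":0},{"fingers":0.7,"delta_pos":[-0.17,-0.95,0],"yaw":0}]'
python3 -m jog '[{"fingers":0.7,"delta_pos":[-0.17,-0.95,0],"yaw":0},{"fingers":0.7,"delta_pos":[-0.17,-0.95,0],"yaw":0},{"fingers":0.7,"delta_pos":[-0.17,-0.95,0],"yaw":0},{"fingers":0.7,"delta_pos":[-0.17,-0.95,0],"yaw":0},{"fingers":0.7,"delta_pos":[0,0,0],"yaw":0},{"fingers":0.7,"delta_pos":[0,0,0],"yaw":0}]'
```

```text
clock: 16.75
tool_pos: [0.6089, 0.2696, 0.1684]
eef_rot: [2.424, 1.998, -0.0]
ft_force: [0.3, -1.2, -0.6]
opening: 0.065
clock: 17.95
tool_pos: [0.5678, 0.0402, 0.1677]
eef_rot: [2.424, 1.998, 0.0]
ft_force: [0.6, -1.5, 0.4]
opening: 0.0647
clock: 18.55
tool_pos: [0.5544, -0.0348, 0.1677]
eef_rot: [-2.425, -1.996, -0.001]
ft_force: [0.0, -0.1, 0.4]
opening: 0.0651
```

```bash
python3 -m jog '[{"fingers":0.7,"delta_pos":[0.04,0.09,-1],"yaw":0},{"fingers":0.7,"delta_pos":[0,0,-1],"yaw":0},{"fingers":0.7,"delta_pos":[0,0,-1],"yaw":0},{"fingers":0.7,"delta_pos":[0,0,-1],"yaw":0},{"fingers":0.7,"delta_pos":[0,0,-1],"yaw":0},{"fingers":0.7,"delta_pos":[0,0,-0.75],"yaw":0},{"fingers":0.3,"delta_pos":[0,0,0],"yaw":0},{"fingers":0.3,"delta_pos":[0,0,0],"yaw":0},{"fingers":0.3,"delta_pos":[0,0,0],"yaw":0},{"fingers":0.3,"delta_pos":[0,0,0],"yaw":0},{"fingers":0.3,"delta_pos":[0,0,0],"yaw":0},{"fingers":0.3,"delta_pos":[0,0,0],"yaw":0}]'
python3 -m jog '[{"fingers":0.3,"delta_pos":[0,0,0.5],"yaw":0},{"fingers":0.3,"delta_pos":[0,0,1],"yaw":0},{"fingers":0.3,"delta_pos":[0,0,1],"yaw":0},{"fingers":0.3,"delta_pos":[0,0,1],"yaw":0},{"fingers":0.3,"delta_pos":[0,0,1],"yaw":0},{"fingers":0.3,"delta_pos":[0,0,1],"yaw":0},{"fingers":0.3,"delta_pos":[0,0,1],"yaw":0},{"fingers":0.3,"delta_pos":[0,0,0],"yaw":0}]'
python3 -m jog '[{"fingers":0.3,"delta_pos":[-0.09,0.98,0],"yaw":0},{"fingers":0.3,"delta_pos":[-0.09,0.98,0],"yaw":0},{"fingers":0.3,"delta_pos":[-0.09,0.98,0],"yaw":0},{"fingers":0.3,"delta_pos":[-0.09,0.98,0],"yaw":0},{"fingers":0.3,"delta_pos":[-0.09,0.98,0],"yaw":0},{"fingers":0.3,"delta_pos":[-0.09,0.98,0],"yaw":0},{"fingers":0.3,"delta_pos":[-0.09,0.98,0],"yaw":0},{"fingers":0.3,"delta_pos":[-0.09,0.98,0],"yaw":0},{"fingers":0.3,"delta_pos":[-0.09,0.98,0],"yaw":0},{"fingers":0.3,"delta_pos":[-0.09,0.98,0],"yaw":0},{"fingers":0.3,"delta_pos":[-0.09,0.98,0],"yaw":0},{"fingers":0.3,"delta_pos":[-0.09,0.98,0],"yaw":0}]'
python3 -m jog '[{"fingers":0.3,"delta_pos":[-0.09,0.98,0],"yaw":0},{"fingers":0.3,"delta_pos":[-0.09,0.98,0],"yaw":0},{"fingers":0.3,"delta_pos":[-0.09,0.98,0],"yaw":0},{"fingers":0.3,"delta_pos":[-0.09,0.98,0],"yaw":0},{"fingers":0.3,"delta_pos":[0,0,0],"yaw":0},{"fingers":0.3,"delta_pos":[0,0,0],"yaw":0}]'
python3 - <<'E'
from h import *
cv2.imwrite("pics/s3.png",env.get_image("scene")["image"])
E
```

```text
clock: 19.75
tool_pos: [0.5563, -0.0326, 0.054]
eef_rot: [2.423, 1.997, 0.002]
ft_force: [-1.7, 1.5, 6.6]
opening: 0.04
clock: 20.55
tool_pos: [0.5574, -0.0329, 0.1866]
eef_rot: [2.421, 1.995, 0.006]
ft_force: [0.8, 0.0, -1.2]
opening: 0.0397
clock: 21.75
tool_pos: [0.5331, 0.2033, 0.1813]
eef_rot: [-2.424, -1.998, 0.002]
ft_force: [-0.1, 0.6, -1.2]
opening: 0.0396
clock: 22.35
tool_pos: [0.5261, 0.2809, 0.1815]
eef_rot: [-2.423, -1.999, 0.003]
ft_force: [-1.1, -0.2, -1.5]
opening: 0.0397
```

View pics/s3.png

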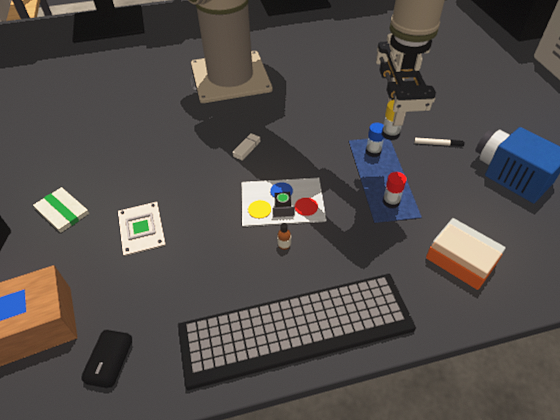

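Blue and red stand upright on the mat at (375,140) and (396,190), yellow is held above, and cube and bottle are undisturbed. I'll lower yellow and release it, then go back towards the cube turning +90° (jaws along rack y).

```bash
python3 -m jog '[{"fingers":0.3,"delta_pos":[0,0,-1],"yaw":0},{"fingers":0.3,"delta_pos":[0,0,-1],"yaw":0},{"fingers":0.3,"delta_pos":[0,0,-1],"yaw":0},{"fingers":0.3,"delta_pos":[0,0,-1],"yaw":0},{"fingers":0.3,"delta_pos":[0,0,-1],"yaw":0},{"fingers":0.3,"delta_pos":[0,0,-1],"yaw":0},{"fingers":0.3,"delta_pos":[0,0,-0.4],"yaw":0},{"fingers":0.3,"delta_pos":[0,0,-0.25],"yaw":0},{"fingers":0.3,"delta_pos":[0,0,0],"yaw":0},{"fingers":0.3,"delta_pos":[0,0,0],"yaw":0}]'
python3 -m jog '[{"fingers":0.6,"delta_pos":[0,0,0],"yaw":0},{"fingers":0.6,"delta_pos":[0,0,0],"yaw":0},{"fingers":0.6,"delta_pos":[0,0,0],"yaw":0},{"fingers":0.6,"delta_pos":[0,0,1],"yaw":0},{"fingers":0.6,"delta_pos":[0,0,1],"yaw":0},{"fingers":0.6,"delta_pos":[0,0,1],"yaw":0},{"fingers":0.7,"delta_pos":[0,0,1],"yaw":0},{"fingers":0.7,"delta_pos":[0,0,1],"yaw":0},{"fingers":0.7,"delta_pos":[0,0,1],"yaw":0},{"fingers":0.7,"delta_pos":[0,0,1],"yaw":0},{"fingers":0.7,"delta_pos":[0,0,0],"yaw":0}]'
python3 - <<'E'
from h import *
cv2.imwrite("pics/s4.png",env.get_image("scene")["image"][110:260,220:460])
E
```

```text
clock: 23.4
tool_pos: [0.5274, 0.2811, 0.0506]
eef_rot: [2.424, 1.998, 0.003]
ft_force: [0.3, 0.2, -1.3]
opening: 0.0395
clock: 24.5
tool_pos: [0.5285, 0.282, 0.1935]
eef_rot: [2.423, 1.997, 0.01]
ft_force: [-0.1, 0.1, -0.8]
opening: 0.0651
```

View pics/s4.png

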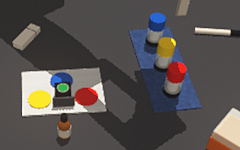

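All three stand on the mat in a row (crop: blue (157,28), yellow (166,52), red (176,78)), with the cube still in place.

```bash
python3 -m jog '[{"fingers":0.7,"delta_pos":[0.08,-0.57,0],"yaw":0.98},{"fingers":0.7,"delta_pos":[0.08,-0.57,0],"yaw":0.98},{"fingers":0.7,"delta_pos":[0.08,-0.57,0],"yaw":0.98},{"fingers":0.7,"delta_pos":[0.08,-0.57,0],"yaw":0.98},{"fingers":0.7,"delta_pos":[0.08,-0.57,0],"yaw":0.98},{"fingers":0.7,"delta_pos":[0.08,-0.57,0],"yaw":0.98},{"fingers":0.7,"delta_pos":[0.08,-0.57,0],"yaw":0.98},{"fingers":0.7,"delta_pos":[0.08,-0.57,0],"yaw":0.98},{"fingers":0.7,"delta_pos":[0.08,-0.57,0],"yaw":0.98},{"fingers":0.7,"delta_pos":[0.08,-0.57,0],"yaw":0.98},{"fingers":0.7,"delta_pos":[0.08,-0.57,0],"yaw":0.98},{"fingers":0.7,"delta_pos":[0.08,-0.57,0],"yaw":0.98}]'
python3 -m jog '[{"fingers":0.7,"delta_pos":[0.08,-0.57,0],"yaw":0.98},{"fingers":0.7,"delta_pos":[0.08,-0.57,0],"yaw":0.98},{"fingers":0.7,"delta_pos":[0.08,-0.57,0],"yaw":0.98},{"fingers":0.7,"delta_pos":[0.08,-0.57,0],"yaw":0.98},{"fingers":0.7,"delta_pos":[0.08,-0.57,0],"yaw":0.98},{"fingers":0.7,"delta_pos":[0.08,-0.57,0],"yaw":0.98},{"fingers":0.7,"delta_pos":[0.08,-0.57,0],"yaw":0.98},{"fingers":0.7,"delta_pos":[0.08,-0.57,0],"yaw":0.98},{"fingers":0.7,"delta_pos":[0.08,-0.57,0],"yaw":0.98},{"fingers":0.7,"delta_pos":[0.08,-0.57,0],"yaw":0.98},{"fingers":0.7,"delta_pos":[0.08,-0.57,0],"yaw":0.98},{"fingers":0.7,"delta_pos":[0,0,0],"yaw":0}]'
python3 - <<'E'
from h import *
s=env.state();d=env.get_image("wrist");S=env.get_image("scene")
R=Ro.from_rotvec(s["eef_rot"]).as_matrix();print(s["tool_pos"],"jaw",np.degrees(np.arctan2(R[1,1],R[0,1])),R[:,2].round(4))
print([(b[0],b[1],wplane(b[1],s,d,.042)) for b in blobs(mask(d["image"],"green"))])
# discs: full, now uncovered
for c,q in(("red",(306,206)),("yellow",(259,209)),("blue",(281,190))):
    for b in blobs(mask(S["image"],c)):
        if np.hypot(*(b[1]-q))<8: print(c,"scene",b[0],b[1],plane(S,b[1],.009).round(4))
    for b in blobs(mask(d["image"],c),300): print(c,"wrist",b[0],b[1],wplane(b[1],s,d,.009))
cv2.imwrite("pics/w5.png",d["image"])
E
```

```text
clock: 25.75
tool_pos: [0.545, 0.1437, 0.1876]
eef_rot: [-1.42, -2.8, 0.002]
ft_force: [-0.0, 0.4, 0.1]
opening: 0.0647
clock: 26.95
tool_pos: [0.5627, 0.0178, 0.1878]
eef_rot: [-0.297, -3.125, 0.001]
ft_force: [-0.8, -0.4, 0.3]
opening: 0.0651
[0.56272287 0.01779401 0.18780343] jaw 79.14319395515321 [-2.3e-03 -3.0e-04 -1.0e+00]
[(315, array([283.39, 200.4 ]), array([0.5638, 0.0203, 0.042 ])), (293, array([ 47.51, 217.01]), array([ 0.5272, -0.2671,  0.042 ]))]
red scene 328 [305.84 206.19] [0.5761 0.0729 0.009 ]
red wrist 1715 [331.54 191.72] [0.573  0.0729 0.009 ]
red wrist 1225 [512.85 207.38] [0.6379 0.3211 0.009 ]
yellow scene 335 [259.18 208.81] [ 0.5556 -0.0328  0.009 ]
yellow wrist 1314 [519.58 131.75] [0.5374 0.3345 0.009 ]
yellow wrist 1724 [234.25 191.75] [ 0.5528 -0.0322  0.009 ]
blue scene 197 [280.62 188.4 ] [0.5064 0.0307 0.009 ]
blue wrist 1084 [520.4   46.86] [0.4271 0.354  0.009 ]
blue wrist 1854 [282.98 142.78] [0.5105 0.0303 0.009 ]
```

View pics/w5.png

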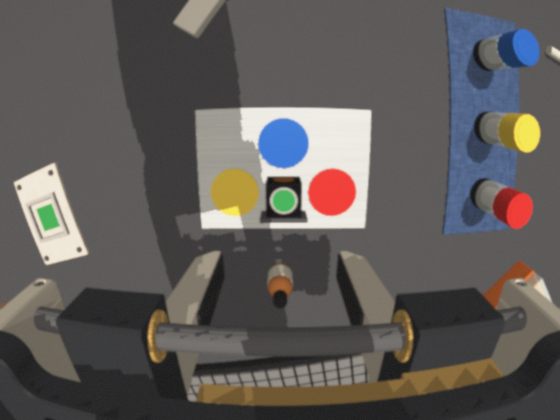

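The discs are now uncovered: blue (283,143), yellow (234,192), red (332,192). The cube window is at (283,200) in front of the back stop, and measured disc positions match the rack geometry. Now grasp the cube.

```bash
python3 -m jog '[{"fingers":0.7,"delta_pos":[0.09,0.1,-1],"yaw":0},{"fingers":0.7,"delta_pos":[0,0,-1],"yaw":0},{"fingers":0.7,"delta_pos":[0,0,-1],"yaw":0},{"fingers":0.7,"delta_pos":[0,0,-1],"yaw":0},{"fingers":0.7,"delta_pos":[0,0,-1],"yaw":0},{"fingers":0.7,"delta_pos":[0,0,-1],"yaw":0},{"fingers":0.7,"delta_pos":[0,0,-1],"yaw":0},{"fingers":0.7,"delta_pos":[0,0,-1],"yaw":0},{"fingers":0.7,"delta_pos":[0,0,-0.5],"yaw":0},{"fingers":0.7,"delta_pos":[0,0,0],"yaw":0}]'
python3 -m jog '[{"fingers":0.3,"delta_pos":[0,0,0],"yaw":0},{"fingers":0.3,"delta_pos":[0,0,0],"yaw":0},{"fingers":0.3,"delta_pos":[0,0,0],"yaw":0},{"fingers":0.3,"delta_pos":[0,0,0],"yaw":0},{"fingers":0.3,"delta_pos":[0,0,0],"yaw":0},{"fingers":0.3,"delta_pos":[0,0,0],"yaw":0},{"fingers":0.3,"delta_pos":[0,0,0],"yaw":0}]' 25
python3 -m jog '[{"fingers":0.3,"delta_pos":[0,0,0.25],"yaw":0},{"fingers":0.3,"delta_pos":[0,0,0.5],"yaw":0},{"fingers":0.3,"delta_pos":[0,0,0.5],"yaw":0},{"fingers":0.3,"delta_pos":[0,0,1],"yaw":0},{"fingers":0.3,"delta_pos":[0,0,1],"yaw":0},{"fingers":0.3,"delta_pos":[0,0,1],"yaw":0},{"fingers":0.3,"delta_pos":[0,0,1],"yaw":0},{"fingers":0.3,"delta_pos":[0,0,0],"yaw":0}]'
```

```text
clock: 28.05
tool_pos: [0.5634, 0.0215, 0.0176]
eef_rot: [-0.297, -3.124, 0.0]
ft_force: [0.6, -0.4, 0.3]
opening: 0.0651
clock: 28.75
tool_pos: [0.5658, 0.0208, 0.0204]
eef_rot: [0.297, 3.126, 0.0]
ft_force: [-1.8, -0.6, 6.3]
opening: 0.0359
clock: 29.55
tool_pos: [0.5677, 0.0208, 0.1289]
eef_rot: [0.296, 3.121, 0.0]
ft_force: [1.5, 0.3, -0.2]
opening: 0.0357
```

```bash
python3 -m jog '[{"fingers":0.3,"delta_pos":[-0.1,-0.95,0],"yaw":0.2},{"fingers":0.3,"delta_pos":[-0.1,-0.95,0],"yaw":0.2},{"fingers":0.3,"delta_pos":[-0.1,-0.95,0],"yaw":0.2},{"fingers":0.3,"delta_pos":[-0.1,-0.95,0],"yaw":0.2},{"fingers":0.3,"delta_pos":[-0.1,-0.95,0],"yaw":0.2},{"fingers":0.3,"delta_pos":[-0.1,-0.95,0],"yaw":0.2},{"fingers":0.3,"delta_pos":[-0.1,-0.95,0],"yaw":0.2},{"fingers":0.3,"delta_pos":[-0.1,-0.95,0],"yaw":0.2},{"fingers":0.3,"delta_pos":[-0.1,-0.95,0],"yaw":0.2},{"fingers":0.3,"delta_pos":[-0.1,-0.95,0],"yaw":0.2},{"fingers":0.3,"delta_pos":[-0.1,-0.95,0],"yaw":0.2},{"fingers":0.3,"delta_pos":[-0.1,-0.95,0],"yaw":0.2}]'
python3 -m jog '[{"fingers":0.3,"delta_pos":[-0.1,-0.95,0],"yaw":0.2},{"fingers":0.3,"delta_pos":[-0.1,-0.95,0],"yaw":0.2},{"fingers":0.3,"delta_pos":[-0.1,-0.95,0],"yaw":0.2},{"fingers":0.3,"delta_pos":[-0.1,-0.95,0],"yaw":0.2},{"fingers":0.3,"delta_pos":[-0.1,-0.95,0],"yaw":0.2},{"fingers":0.3,"delta_pos":[0,0,0],"yaw":0},{"fingers":0.3,"delta_pos":[0,0,0],"yaw":0}]'
python3 - <<'E'
from h import *
s=env.state();d=env.get_image("wrist");S=env.get_image("scene")
R=Ro.from_rotvec(s["eef_rot"]).as_matrix();print(s["tool_pos"],"jaw",np.degrees(np.arctan2(R[1,1],R[0,1])),s["joints"].round(2))
for b in blobs(mask(d["image"],"green")): print(b[0],b[1],wplane(b[1],s,d,s["tool_pos"][2]+.0225))
for b in blobs(mask(S["image"],"green")): print("scene",b[0],b[1],plane(S,b[1],s["tool_pos"][2]+.0225))
cv2.imwrite("pics/w6.png",np.hstack([d["image"][100:400,130:430],S["image"][60:360,40:340]]))
E
```

```text
clock: 30.75
tool_pos: [0.5406, -0.2076, 0.1236]
eef_rot: [-0.033, -3.14, -0.001]
ft_force: [0.4, -0.1, -0.2]
opening: 0.0355
clock: 31.45
tool_pos: [0.5307, -0.3019, 0.1237]
eef_rot: [0.074, -3.14, -0.002]
ft_force: [-0.4, -0.3, -0.8]
opening: 0.0357
[ 0.53072456 -0.30187799  0.12368412] jaw 92.6864637771441 [-0.6   0.22  1.56  0.    1.36 -2.22]
1760 [ 98.08 104.8 ] [ 0.4404 -0.3944  0.1462]
1072 [280.52 209.75] [ 0.4895 -0.304   0.1462]
1216 [279.84 282.95] [ 0.5282 -0.3025  0.1462]
scene 48 [122.79 181.79] [ 0.52993424 -0.30151347  0.14618412]
scene 290 [ 60.07 207.22] [ 0.56761116 -0.42089206  0.14618412]
scene 155 [140.24 226.48] [ 0.65649764 -0.2738556   0.14618412]
```

View pics/w6.png

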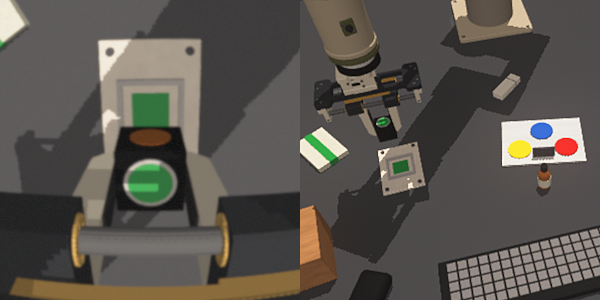

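The cube hangs level and square above the seat, window at about (0.529, −0.302) against the seat's (0.534, −0.302). I'll shift +5 mm in x and lower.

```bash
python3 -m jog '[{"fingers":0.3,"delta_pos":[0.25,0,-1],"yaw":0.1},{"fingers":0.3,"delta_pos":[0,0,-1],"yaw":0},{"fingers":0.3,"delta_pos":[0,0,-1],"yaw":0},{"fingers":0.3,"delta_pos":[0,0,-1],"yaw":0},{"fingers":0.3,"delta_pos":[0,0,-0.5],"yaw":0},{"fingers":0.3,"delta_pos":[0,0,-0.3],"yaw":0},{"fingers":0.3,"delta_pos":[0,0,-0.2],"yaw":0},{"fingers":0.3,"delta_pos":[0,0,-0.1],"yaw":0},{"fingers":0.3,"delta_pos":[0,0,0],"yaw":0},{"fingers":0.3,"delta_pos":[0,0,0],"yaw":0}]'
python3 - <<'E'
from h import *
s=env.state();S=env.get_image("scene");T=env.get_image("top");print(s["tool_pos"])
r=[]
for d in(S,T):
  for b in blobs(mask(d["image"],"green"),10): print(b[0],b[1],plane(d,b[1],.044).round(4))
E
```

```text
clock: 32.55
tool_pos: [0.5367, -0.3025, 0.0234]
eef_rot: [-0.086, 3.139, -0.001]
ft_force: [0.5, 0.3, -0.9]
opening: 0.0357
[ 0.53668057 -0.30245656  0.02342512]
290 [ 60.07 207.22] [ 0.4645 -0.4639  0.044 ]
56 [135.27 215.79] [ 0.5339 -0.303   0.044 ]
232 [528.48 327.58] [ 0.4129 -0.4799  0.044 ]
```

```bash
python3 -m jog '[{"fingers":0.3,"delta_pos":[0,0,-0.15],"yaw":0},{"fingers":0.3,"delta_pos":[0,0,-0.05],"yaw":0},{"fingers":0.3,"delta_pos":[0,0,0],"yaw":0},{"fingers":0.3,"delta_pos":[0,0,0],"yaw":0}]'
python3 -m jog '[{"fingers":0.55,"delta_pos":[0,0,0],"yaw":0},{"fingers":0.55,"delta_pos":[0,0,0],"yaw":0},{"fingers":0.55,"delta_pos":[0,0,0],"yaw":0},{"fingers":0.55,"delta_pos":[0,0,0],"yaw":0},{"fingers":0.55,"delta_pos":[0,0,0.5],"yaw":0},{"fingers":0.55,"delta_pos":[0,0,1],"yaw":0},{"fingers":0.55,"delta_pos":[0,0,1],"yaw":0},{"fingers":0.7,"delta_pos":[0,0,1],"yaw":0},{"fingers":0.7,"delta_pos":[0,0,1],"yaw":0},{"fingers":0.7,"delta_pos":[0,0,1],"yaw":0},{"fingers":0.7,"delta_pos":[0,0,1],"yaw":0},{"fingers":0.7,"delta_pos":[0,0,1],"yaw":0}]'
python3 - <<'E'
from h import *
s=env.state();d=env.get_image("wrist");S=env.get_image("scene");T=env.get_image("top");print(s["tool_pos"])
for b in blobs(mask(d["image"],"green")): print(b[0],b[1],wplane(b[1],s,d,.042)); w=b
for D in(S,T):
  for b in blobs(mask(D["image"],"green"),10): print(b[0],b[1],plane(D,b[1],.042).round(4))
for c,q in(("red",(396,182)),("yellow",(386,160)),("blue",(376,132))):
    for b in blobs(mask(S["image"],c)):
        if np.hypot(*(b[1]-q))<12: print(c,b[0],b[1],plane(S,b[1],.07).round(4))
a=d["image"][90:310,130:430];cv2.imwrite("pics/w7.png",np.hstack([cv2.resize(a,(450,330)),cv2.resize(S["image"][180:260,90:175],(350,330),interpolation=cv2.INTER_CUBIC)]))
E
```

```text
clock: 33.05
tool_pos: [0.5369, -0.3027, 0.0203]
eef_rot: [-0.087, 3.139, -0.002]
ft_force: [-3.6, 1.9, 9.8]
opening: 0.036
clock: 34.25
tool_pos: [0.5362, -0.3021, 0.1703]
eef_rot: [-0.087, 3.14, -0.001]
ft_force: [0.2, 0.3, -0.5]
opening: 0.065
[ 0.53624045 -0.30213749  0.17032388]
1409 [120.99  97.46] [ 0.4366 -0.4612  0.042 ]
354 [279.41 203.  ] [ 0.5349 -0.3033  0.042 ]
290 [ 60.07 207.22] [ 0.4625 -0.4647  0.042 ]
54 [135.59 216.57] [ 0.5345 -0.3028  0.042 ]
268 [510.97 302.9 ] [ 0.4581 -0.4487  0.042 ]
red 347 [395.75 181.9 ] [0.6104 0.2694 0.07  ]
yellow 310 [385.76 156.51] [0.528  0.2804 0.07  ]
blue 325 [378.64 133.34] [0.4461 0.2961 0.07  ]
```

View pics/w7.png

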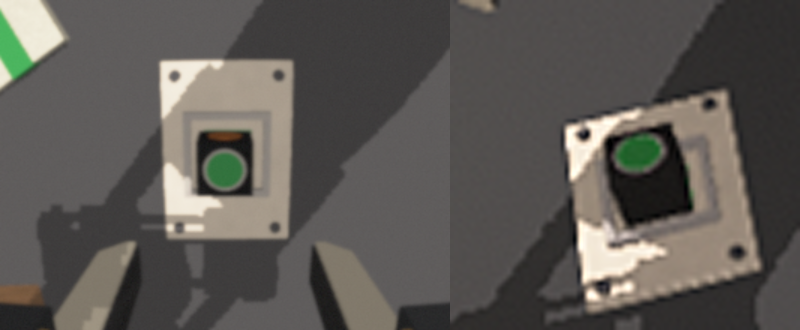

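The cube sits flat and square within the seat lips, window at (0.5347, −0.303) from both views, and the cans are still on the mat. I'll return for red while turning −104°.

```bash
python3 -m jog '[{"fingers":0.65,"delta_pos":[0.12,0.98,0],"yaw":-1},{"fingers":0.65,"delta_pos":[0.12,0.98,0],"yaw":-1},{"fingers":0.65,"delta_pos":[0.12,0.98,0],"yaw":-1},{"fingers":0.65,"delta_pos":[0.12,0.98,0],"yaw":-1},{"fingers":0.65,"delta_pos":[0.12,0.98,0],"yaw":-1},{"fingers":0.65,"delta_pos":[0.12,0.98,0],"yaw":-1},{"fingers":0.65,"delta_pos":[0.12,0.98,0],"yaw":-1},{"fingers":0.65,"delta_pos":[0.12,0.98,0],"yaw":-1},{"fingers":0.65,"delta_pos":[0.12,0.98,0],"yaw":-1},{"fingers":0.65,"delta_pos":[0.12,0.98,0],"yaw":-1},{"fingers":0.65,"delta_pos":[0.12,0.98,0],"yaw":-1},{"fingers":0.65,"delta_pos":[0.12,0.98,0],"yaw":-1}]'
python3 -m jog '[{"fingers":0.65,"delta_pos":[0.12,0.98,0],"yaw":-1},{"fingers":0.65,"delta_pos":[0.12,0.98,0],"yaw":-1},{"fingers":0.65,"delta_pos":[0.12,0.98,0],"yaw":-1},{"fingers":0.65,"delta_pos":[0.12,0.98,0],"yaw":-1},{"fingers":0.65,"delta_pos":[0.12,0.98,0],"yaw":-1},{"fingers":0.65,"delta_pos":[0.12,0.98,0],"yaw":-1},{"fingers":0.65,"delta_pos":[0.12,0.98,0],"yaw":-1},{"fingers":0.65,"delta_pos":[0.12,0.98,0],"yaw":-1},{"fingers":0.65,"delta_pos":[0.12,0.98,0],"yaw":-1},{"fingers":0.65,"delta_pos":[0.12,0.98,0],"yaw":-1},{"fingers":0.65,"delta_pos":[0.12,0.98,0],"yaw":-1},{"fingers":0.65,"delta_pos":[0.12,0.98,0],"yaw":-1}]'
python3 -m jog '[{"fingers":0.65,"delta_pos":[0.12,0.98,0],"yaw":-1},{"fingers":0.65,"delta_pos":[0.12,0.98,0],"yaw":-1},{"fingers":0.65,"delta_pos":[0.12,0.98,0],"yaw":0},{"fingers":0.65,"delta_pos":[0.12,0.98,0],"yaw":0},{"fingers":0.65,"delta_pos":[0.12,0.98,0],"yaw":0},{"fingers":0.65,"delta_pos":[0,0,0],"yaw":0},{"fingers":0.65,"delta_pos":[0,0,0],"yaw":0}]'
python3 - <<'E'
from h import *
s=env.state();R=Ro.from_rotvec(s["eef_rot"]).as_matrix();print("jaw",np.degrees(np.arctan2(R[1,1],R[0,1])))
E
```

```text
clock: 35.6
tool_pos: [0.5642, -0.0659, 0.1669]
eef_rot: [-1.202, -2.9, 0.001]
ft_force: [-0.7, 0.3, 0.3]
opening: 0.0606
clock: 36.8
tool_pos: [0.593, 0.1689, 0.1668]
eef_rot: [-2.278, -2.161, 0.003]
ft_force: [0.0, -0.5, -0.6]
opening: 0.0607
clock: 37.5
tool_pos: [0.6055, 0.2667, 0.168]
eef_rot: [-2.419, -2.004, 0.002]
ft_force: [-0.8, 0.1, -0.2]
opening: 0.0602
jaw -10.718002235637881
```

```bash
python3 -m jog '[{"fingers":0.65,"delta_pos":[0.19,0.15,-1],"yaw":0},{"fingers":0.65,"delta_pos":[0,0,-1],"yaw":0},{"fingers":0.65,"delta_pos":[0,0,-1],"yaw":0},{"fingers":0.65,"delta_pos":[0,0,-1],"yaw":0},{"fingers":0.65,"delta_pos":[0,0,-1],"yaw":0},{"fingers":0.65,"delta_pos":[0,0,-0.95],"yaw":0},{"fingers":0.3,"delta_pos":[0,0,0],"yaw":0},{"fingers":0.3,"delta_pos":[0,0,0],"yaw":0},{"fingers":0.3,"delta_pos":[0,0,0],"yaw":0},{"fingers":0.3,"delta_pos":[0,0,0],"yaw":0},{"fingers":0.3,"delta_pos":[0,0,0],"yaw":0},{"fingers":0.3,"delta_pos":[0,0,0],"yaw":0}]'
python3 -m jog '[{"fingers":0.3,"delta_pos":[0,0,0.5],"yaw":0},{"fingers":0.3,"delta_pos":[0,0,1],"yaw":0},{"fingers":0.3,"delta_pos":[0,0,1],"yaw":0},{"fingers":0.3,"delta_pos":[0,0,1],"yaw":0},{"fingers":0.3,"delta_pos":[0,0,1],"yaw":0},{"fingers":0.3,"delta_pos":[0,0,1],"yaw":0},{"fingers":0.3,"delta_pos":[0,0,0.5],"yaw":0},{"fingers":0.3,"delta_pos":[0,0,0],"yaw":0}]'
python3 -m jog '[{"fingers":0.3,"delta_pos":[-0.17,-0.98,0],"yaw":0},{"fingers":0.3,"delta_pos":[-0.17,-0.98,0],"yaw":0},{"fingers":0.3,"delta_pos":[-0.17,-0.98,0],"yaw":0},{"fingers":0.3,"delta_pos":[-0.17,-0.98,0],"yaw":0},{"fingers":0.3,"delta_pos":[-0.17,-0.98,0],"yaw":0},{"fingers":0.3,"delta_pos":[-0.17,-0.98,0],"yaw":0},{"fingers":0.3,"delta_pos":[-0.17,-0.98,0],"yaw":0},{"fingers":0.3,"delta_pos":[-0.17,-0.98,0],"yaw":0},{"fingers":0.3,"delta_pos":[-0.17,-0.98,0],"yaw":0},{"fingers":0.3,"delta_pos":[-0.17,-0.98,0],"yaw":0},{"fingers":0.3,"delta_pos":[0,0,0],"yaw":0},{"fingers":0.3,"delta_pos":[0,0,0],"yaw":0}]'
```

```text
clock: 38.7
tool_pos: [0.6106, 0.2695, 0.0512]
eef_rot: [2.421, 2.001, 0.003]
ft_force: [-1.4, -0.9, 6.0]
opening: 0.0396
clock: 39.5
tool_pos: [0.6106, 0.2697, 0.1718]
eef_rot: [2.42, 2.001, 0.005]
ft_force: [-0.6, 0.8, -1.6]
opening: 0.0398
clock: 40.7
tool_pos: [0.5754, 0.0728, 0.1694]
eef_rot: [-2.422, -2.0, -0.0]
ft_force: [0.0, 0.3, -2.1]
opening: 0.0396
```

```bash
python3 -m jog '[{"fingers":0.3,"delta_pos":[0,0.02,-1],"yaw":0},{"fingers":0.3,"delta_pos":[0,0,-1],"yaw":0},{"fingers":0.3,"delta_pos":[0,0,-1],"yaw":0},{"fingers":0.3,"delta_pos":[0,0,-1],"yaw":0},{"fingers":0.3,"delta_pos":[0,0,-0.9],"yaw":0},{"fingers":0.3,"delta_pos":[0,0,-0.5],"yaw":0},{"fingers":0.3,"delta_pos":[0,0,-0.25],"yaw":0},{"fingers":0.3,"delta_pos":[0,0,0],"yaw":0},{"fingers":0.3,"delta_pos":[0,0,0],"yaw":0}]'
```

```text
clock: 41.6
tool_pos: [0.5763, 0.074, 0.0574]
eef_rot: [2.42, 2.002, 0.002]
ft_force: [0.2, 0.1, -1.4]
opening: 0.0394
```

```bash
python3 -m jog '[{"fingers":0.3,"delta_pos":[0,0,-0.15],"yaw":0},{"fingers":0.3,"delta_pos":[0,0,0],"yaw":0},{"fingers":0.65,"delta_pos":[0,0,0],"yaw":0},{"fingers":0.65,"delta_pos":[0,0,0],"yaw":0},{"fingers":0.65,"delta_pos":[0,0,0],"yaw":0},{"fingers":0.65,"delta_pos":[0,0,1],"yaw":0},{"fingers":0.65,"delta_pos":[0,0,1],"yaw":0},{"fingers":0.65,"delta_pos":[0,0,1],"yaw":0},{"fingers":0.65,"delta_pos":[0,0,1],"yaw":0},{"fingers":0.65,"delta_pos":[0,0,1],"yaw":0},{"fingers":0.65,"delta_pos":[0,0,1],"yaw":0}]'
python3 -m jog '[{"fingers":0.65,"delta_pos":[-0.22,0.94,0],"yaw":0},{"fingers":0.65,"delta_pos":[-0.22,0.94,0],"yaw":0},{"fingers":0.65,"delta_pos":[-0.22,0.94,0],"yaw":0},{"fingers":0.65,"delta_pos":[-0.22,0.94,0],"yaw":0},{"fingers":0.65,"delta_pos":[-0.22,0.94,0],"yaw":0},{"fingers":0.65,"delta_pos":[-0.22,0.94,0],"yaw":0},{"fingers":0.65,"delta_pos":[-0.22,0.94,0],"yaw":0},{"fingers":0.65,"delta_pos":[-0.22,0.94,0],"yaw":0},{"fingers":0.65,"delta_pos":[-0.22,0.94,0],"yaw":0},{"fingers":0.65,"delta_pos":[-0.22,0.94,0],"yaw":0},{"fingers":0.65,"delta_pos":[-0.22,0.94,0],"yaw":0},{"fingers":0.65,"delta_pos":[0,0,0],"yaw":0}]'
```

```text
clock: 42.7
tool_pos: [0.5755, 0.0737, 0.1743]
eef_rot: [-2.421, -2.002, 0.0]
ft_force: [0.6, 0.4, 0.2]
opening: 0.0604
clock: 43.9
tool_pos: [0.5265, 0.2825, 0.1734]
eef_rot: [-2.419, -2.004, -0.0]
ft_force: [-0.3, -1.2, 1.0]
opening: 0.0604
```

```bash
python3 -m jog '[{"fingers":0.65,"delta_pos":[0.05,-0.06,-1],"yaw":0},{"fingers":0.65,"delta_pos":[0,0,-1],"yaw":0},{"fingers":0.65,"delta_pos":[0,0,-1],"yaw":0},{"fingers":0.65,"delta_pos":[0,0,-1],"yaw":0},{"fingers":0.65,"delta_pos":[0,0,-1],"yaw":0},{"fingers":0.65,"delta_pos":[0,0,-1],"yaw":0},{"fingers":0.65,"delta_pos":[0,0,-0.2],"yaw":0},{"fingers":0.3,"delta_pos":[0,0,0],"yaw":0},{"fingers":0.3,"delta_pos":[0,0,0],"yaw":0},{"fingers":0.3,"delta_pos":[0,0,0],"yaw":0},{"fingers":0.3,"delta_pos":[0,0,0],"yaw":0},{"fingers":0.3,"delta_pos":[0,0,0],"yaw":0}]'
python3 -m jog '[{"fingers":0.3,"delta_pos":[0,0,0],"yaw":0},{"fingers":0.3,"delta_pos":[0,0,0.5],"yaw":0},{"fingers":0.3,"delta_pos":[0,0,1],"yaw":0},{"fingers":0.3,"delta_pos":[0,0,1],"yaw":0},{"fingers":0.3,"delta_pos":[0,0,1],"yaw":0},{"fingers":0.3,"delta_pos":[0,0,1],"yaw":0},{"fingers":0.3,"delta_pos":[0,0,1],"yaw":0},{"fingers":0.3,"delta_pos":[0,0,1],"yaw":0},{"fingers":0.3,"delta_pos":[0,0,0],"yaw":0}]'
python3 -m jog '[{"fingers":0.3,"delta_pos":[0.09,-0.98,0],"yaw":0},{"fingers":0.3,"delta_pos":[0.09,-0.98,0],"yaw":0},{"fingers":0.3,"delta_pos":[0.09,-0.98,0],"yaw":0},{"fingers":0.3,"delta_pos":[0.09,-0.98,0],"yaw":0},{"fingers":0.3,"delta_pos":[0.09,-0.98,0],"yaw":0},{"fingers":0.3,"delta_pos":[0.09,-0.98,0],"yaw":0},{"fingers":0.3,"delta_pos":[0.09,-0.98,0],"yaw":0},{"fingers":0.3,"delta_pos":[0.09,-0.98,0],"yaw":0},{"fingers":0.3,"delta_pos":[0.09,-0.98,0],"yaw":0},{"fingers":0.3,"delta_pos":[0.09,-0.98,0],"yaw":0},{"fingers":0.3,"delta_pos":[0.09,-0.98,0],"yaw":0},{"fingers":0.3,"delta_pos":[0.09,-0.98,0],"yaw":0}]'
python3 -m jog '[{"fingers":0.3,"delta_pos":[0.09,-0.98,0],"yaw":0},{"fingers":0.3,"delta_pos":[0.09,-0.98,0],"yaw":0},{"fingers":0.3,"delta_pos":[0.09,-0.98,0],"yaw":0},{"fingers":0.3,"delta_pos":[0.09,-0.98,0],"yaw":0},{"fingers":0.3,"delta_pos":[0,0,0],"yaw":0},{"fingers":0.3,"delta_pos":[0,0,0],"yaw":0}]'
```

```text
clock: 45.1
tool_pos: [0.5291, 0.2797, 0.0511]
eef_rot: [2.421, 2.001, 0.003]
ft_force: [-1.2, -0.5, 6.1]
opening: 0.0393
clock: 46.0
tool_pos: [0.53, 0.2801, 0.1837]
eef_rot: [2.42, 2.001, 0.009]
ft_force: [0.6, 0.7, -0.0]
opening: 0.0395
clock: 47.2
tool_pos: [0.5492, 0.0433, 0.1784]
eef_rot: [-2.421, -2.001, 0.002]
ft_force: [-0.3, 1.2, -2.1]
opening: 0.0396
clock: 47.8
tool_pos: [0.5565, -0.0343, 0.1786]
eef_rot: [-2.421, -2.0, 0.001]
ft_force: [0.4, -0.1, -1.2]
opening: 0.0399
```

```bash
python3 -m jog '[{"fingers":0.3,"delta_pos":[0,0.02,-1],"yaw":0},{"fingers":0.3,"delta_pos":[0,0,-1],"yaw":0},{"fingers":0.3,"delta_pos":[0,0,-1],"yaw":0},{"fingers":0.3,"delta_pos":[0,0,-1],"yaw":0},{"fingers":0.3,"delta_pos":[0,0,-1],"yaw":0},{"fingers":0.3,"delta_pos":[0,0,-0.7],"yaw":0},{"fingers":0.3,"delta_pos":[0,0,-0.35],"yaw":0},{"fingers":0.3,"delta_pos":[0,0,0],"yaw":0},{"fingers":0.3,"delta_pos":[0,0,0],"yaw":0}]'
```

```text
clock: 48.7
tool_pos: [0.5575, -0.0338, 0.0594]
eef_rot: [2.421, 2.001, 0.001]
ft_force: [0.6, -0.0, -2.0]
opening: 0.04
```

```bash
python3 -m jog '[{"fingers":0.3,"delta_pos":[0,0,-0.25],"yaw":0},{"fingers":0.3,"delta_pos":[0,0,0],"yaw":0},{"fingers":0.65,"delta_pos":[0,0,0],"yaw":0},{"fingers":0.65,"delta_pos":[0,0,0],"yaw":0},{"fingers":0.65,"delta_pos":[0,0,0],"yaw":0},{"fingers":0.65,"delta_pos":[0,0,1],"yaw":0},{"fingers":0.65,"delta_pos":[0,0,1],"yaw":0},{"fingers":0.65,"delta_pos":[0,0,1],"yaw":0},{"fingers":0.65,"delta_pos":[0,0,1],"yaw":0},{"fingers":0.65,"delta_pos":[0,0,1],"yaw":0},{"fingers":0.65,"delta_pos":[0,0,1],"yaw":0}]'
python3 -m jog '[{"fingers":0.65,"delta_pos":[-0.34,0.96,0],"yaw":0},{"fingers":0.65,"delta_pos":[-0.34,0.96,0],"yaw":0},{"fingers":0.65,"delta_pos":[-0.34,0.96,0],"yaw":0},{"fingers":0.65,"delta_pos":[-0.34,0.96,0],"yaw":0},{"fingers":0.65,"delta_pos":[-0.34,0.96,0],"yaw":0},{"fingers":0.65,"delta_pos":[-0.34,0.96,0],"yaw":0},{"fingers":0.65,"delta_pos":[-0.34,0.96,0],"yaw":0},{"fingers":0.65,"delta_pos":[-0.34,0.96,0],"yaw":0},{"fingers":0.65,"delta_pos":[-0.34,0.96,0],"yaw":0},{"fingers":0.65,"delta_pos":[-0.34,0.96,0],"yaw":0},{"fingers":0.65,"delta_pos":[-0.34,0.96,0],"yaw":0},{"fingers":0.65,"delta_pos":[-0.34,0.96,0],"yaw":0}]'
python3 -m jog '[{"fingers":0.65,"delta_pos":[-0.34,0.96,0],"yaw":0},{"fingers":0.65,"delta_pos":[-0.34,0.96,0],"yaw":0},{"fingers":0.65,"delta_pos":[-0.34,0.96,0],"yaw":0},{"fingers":0.65,"delta_pos":[-0.34,0.96,0],"yaw":0},{"fingers":0.65,"delta_pos":[-0.34,0.96,0],"yaw":0},{"fingers":0.65,"delta_pos":[0,0,0],"yaw":0},{"fingers":0.65,"delta_pos":[0,0,0],"yaw":0}]'
```

```text
clock: 49.8
tool_pos: [0.5569, -0.0339, 0.1744]
eef_rot: [-2.421, -2.002, 0.0]
ft_force: [-0.3, -0.1, -0.9]
opening: 0.0604
clock: 51.0
tool_pos: [0.475, 0.1972, 0.1736]
eef_rot: [-2.421, -2.002, 0.0]
ft_force: [-0.1, 0.5, -0.2]
opening: 0.0603
clock: 51.7
tool_pos: [0.4413, 0.2925, 0.1735]
eef_rot: [2.42, 2.003, -0.0]
ft_force: [-0.6, 0.3, 0.2]
opening: 0.0606
```

```bash
python3 -m jog '[{"fingers":0.65,"delta_pos":[0,0.05,-1],"yaw":0},{"fingers":0.65,"delta_pos":[0,0,-1],"yaw":0},{"fingers":0.65,"delta_pos":[0,0,-1],"yaw":0},{"fingers":0.65,"delta_pos":[0,0,-1],"yaw":0},{"fingers":0.65,"delta_pos":[0,0,-1],"yaw":0},{"fingers":0.65,"delta_pos":[0,0,-1],"yaw":0},{"fingers":0.65,"delta_pos":[0,0,-0.25],"yaw":0},{"fingers":0.3,"delta_pos":[0,0,0],"yaw":0},{"fingers":0.3,"delta_pos":[0,0,0],"yaw":0},{"fingers":0.3,"delta_pos":[0,0,0],"yaw":0},{"fingers":0.3,"delta_pos":[0,0,0],"yaw":0},{"fingers":0.3,"delta_pos":[0,0,0],"yaw":0}]'
python3 -m jog '[{"fingers":0.3,"delta_pos":[0,0,0],"yaw":0},{"fingers":0.3,"delta_pos":[0,0,0.5],"yaw":0},{"fingers":0.3,"delta_pos":[0,0,1],"yaw":0},{"fingers":0.3,"delta_pos":[0,0,1],"yaw":0},{"fingers":0.3,"delta_pos":[0,0,1],"yaw":0},{"fingers":0.3,"delta_pos":[0,0,1],"yaw":0},{"fingers":0.3,"delta_pos":[0,0,1],"yaw":0},{"fingers":0.3,"delta_pos":[0,0,1],"yaw":0},{"fingers":0.3,"delta_pos":[0,0,0],"yaw":0}]'
python3 -m jog '[{"fingers":0.3,"delta_pos":[0.25,-0.94,0],"yaw":0},{"fingers":0.3,"delta_pos":[0.25,-0.94,0],"yaw":0},{"fingers":0.3,"delta_pos":[0.25,-0.94,0],"yaw":0},{"fingers":0.3,"delta_pos":[0.25,-0.94,0],"yaw":0},{"fingers":0.3,"delta_pos":[0.25,-0.94,0],"yaw":0},{"fingers":0.3,"delta_pos":[0.25,-0.94,0],"yaw":0},{"fingers":0.3,"delta_pos":[0.25,-0.94,0],"yaw":0},{"fingers":0.3,"delta_pos":[0.25,-0.94,0],"yaw":0},{"fingers":0.3,"delta_pos":[0.25,-0.94,0],"yaw":0},{"fingers":0.3,"delta_pos":[0.25,-0.94,0],"yaw":0},{"fingers":0.3,"delta_pos":[0.25,-0.94,0],"yaw":0},{"fingers":0.3,"delta_pos":[0.25,-0.94,0],"yaw":0}]'
python3 -m jog '[{"fingers":0.3,"delta_pos":[0.25,-0.94,0],"yaw":0},{"fingers":0.3,"delta_pos":[0.25,-0.94,0],"yaw":0},{"fingers":0.3,"delta_pos":[0,0,0],"yaw":0},{"fingers":0.3,"delta_pos":[0,0,0],"yaw":0}]'
python3 - <<'E'
from h import *
cv2.imwrite("pics/s8.png",env.get_image("scene")["image"])
E
```

```text
clock: 52.9
tool_pos: [0.4422, 0.2939, 0.05]
eef_rot: [2.421, 2.001, 0.003]
ft_force: [-1.4, -0.5, 6.5]
opening: 0.0396
clock: 53.8
tool_pos: [0.4432, 0.2944, 0.1825]
eef_rot: [2.42, 2.001, 0.009]
ft_force: [0.6, 0.7, -1.5]
opening: 0.0398
clock: 55.0
tool_pos: [0.5009, 0.0671, 0.1775]
eef_rot: [-2.421, -2.001, 0.002]
ft_force: [0.1, 0.3, -1.1]
opening: 0.0398
clock: 55.4
tool_pos: [0.5109, 0.0303, 0.1777]
eef_rot: [-2.421, -2.0, 0.001]
ft_force: [-0.3, 1.7, -1.5]
opening: 0.04
```

View pics/s8.png

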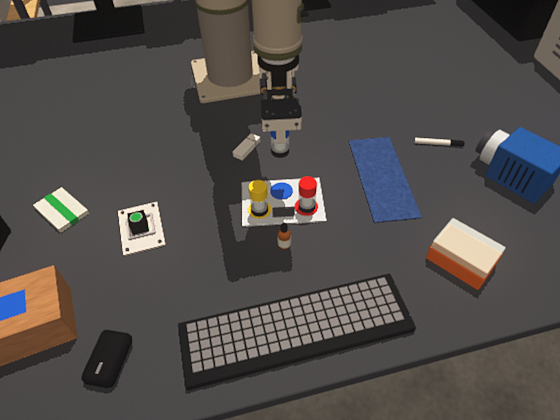

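Red and yellow stand centred on their discs, the cube is in the seat, and blue hangs over its disc at (281,190). Lowering blue.

```bash
python3 -m jog '[{"fingers":0.3,"delta_pos":[0.05,0,-1],"yaw":0},{"fingers":0.3,"delta_pos":[0,0,-1],"yaw":0},{"fingers":0.3,"delta_pos":[0,0,-1],"yaw":0},{"fingers":0.3,"delta_pos":[0,0,-1],"yaw":0},{"fingers":0.3,"delta_pos":[0,0,-1],"yaw":0},{"fingers":0.3,"delta_pos":[0,0,-0.7],"yaw":0},{"fingers":0.3,"delta_pos":[0,0,-0.3],"yaw":0},{"fingers":0.3,"delta_pos":[0,0,0],"yaw":0},{"fingers":0.3,"delta_pos":[0,0,0],"yaw":0}]'
```

```text
clock: 56.35
tool_pos: [0.513, 0.0304, 0.0594]
eef_rot: [2.421, 2.002, 0.001]
ft_force: [0.5, -0.2, -1.8]
opening: 0.0395
```

```bash
python3 -m jog '[{"fingers":0.3,"delta_pos":[0,0,-0.27],"yaw":0},{"fingers":0.3,"delta_pos":[0,0,0],"yaw":0},{"fingers":0.65,"delta_pos":[0,0,0],"yaw":0},{"fingers":0.65,"delta_pos":[0,0,0],"yaw":0},{"fingers":0.65,"delta_pos":[0,0,0],"yaw":0},{"fingers":0.65,"delta_pos":[0,0,1],"yaw":0},{"fingers":0.65,"delta_pos":[0,0,1],"yaw":0},{"fingers":0.65,"delta_pos":[0,0,1],"yaw":0},{"fingers":0.65,"delta_pos":[0,0,1],"yaw":0},{"fingers":0.65,"delta_pos":[0,0,1],"yaw":0},{"fingers":0.65,"delta_pos":[0,0,1],"yaw":0},{"fingers":0.65,"delta_pos":[0,0,1],"yaw":0}]'
python3 -m jog '[{"fingers":0.65,"delta_pos":[-0.5,1,0],"yaw":0},{"fingers":0.65,"delta_pos":[-0.5,1,0],"yaw":0},{"fingers":0.65,"delta_pos":[-0.5,1,0],"yaw":0},{"fingers":0.65,"delta_pos":[-0.5,1,0],"yaw":0},{"fingers":0.65,"delta_pos":[-0.5,1,0],"yaw":0},{"fingers":0.65,"delta_pos":[-0.5,1,0],"yaw":0},{"fingers":0.65,"delta_pos":[0,1,0],"yaw":0},{"fingers":0.65,"delta_pos":[0,1,0],"yaw":0},{"fingers":0.65,"delta_pos":[0,1,0],"yaw":0},{"fingers":0.65,"delta_pos":[0,1,0],"yaw":0},{"fingers":0.65,"delta_pos":[0,0,0],"yaw":0},{"fingers":0.65,"delta_pos":[0,0,0],"yaw":0}]'
python3 m.py | grep -v "^green top 5"
python3 - <<'E'
from h import *
T=env.get_image("top")["image"];S=env.get_image("scene")["image"]
a=cv2.resize(T[180:310,195:335],(400,371),interpolation=cv2.INTER_CUBIC);b=cv2.resize(S[150:255,230:340],(390,371),interpolation=cv2.INTER_CUBIC)
cv2.imwrite("pics/f9.png",np.hstack([a,b]))
E
```

```text
clock: 57.55
tool_pos: [0.5122, 0.0303, 0.194]
eef_rot: [-2.421, -2.002, 0.0]
ft_force: [0.9, -0.0, -0.8]
opening: 0.0604
clock: 58.75
tool_pos: [0.4522, 0.2301, 0.193]
eef_rot: [2.42, 2.003, -0.001]
ft_force: [0.7, -0.3, -0.3]
opening: 0.0603
red top 535 [237.79 236.  ] [225 224  28  26] otsu 220.0 43 [234.63 246.58] [228 243  13   7]
red scene 331 [307.26 186.62] [299 176  18  22] otsu 182.0 14 [301.   185.79] [299 183   6   6]
red scene 119 [304.76 208.84] [295 200  23  16] otsu 192.0 12 [316.   204.67] [315 201   3   7]
yellow top 551 [292.15 247.38] [279 235  27  26] otsu 239.0 534 [292.31 247.62] [279 235  27  26]
yellow scene 345 [257.79 190.12] [249 179  18  23] otsu 199.0 196 [257.51 186.15] [249 180  18  14]
yellow scene 106 [259.51 211.73] [248 203  23  16] otsu 188.0 35 [268.37 209.26] [266 203   5  13]
blue top 4271 [140.82 247.64] [108 188  64 146] otsu 161.0 1993 [143.88 236.82] [112 190  60 120]
blue top 506 [259.36 269.15] [247 256  27  26] otsu 208.0 220 [262.31 268.96] [254 260  16  21]
blue top 319 [553.38 160.29] [546 148  14  27] otsu 219.0 305 [553.63 160.3 ] [
[... 284 characters left out ...]
3] [350 138  62  84]
blue scene 1601 [533.04 149.61] [499 127  61  48] otsu 141.0 1476 [533.26 149.1 ] [499 128  61  45]
blue scene 577 [ 12.18 304.55] [  0 290  26  31] otsu 198.0 551 [ 11.89 304.53] [  0 290  26  30]
blue scene 304 [280.39 170.86] [272 161  17  21] otsu 158.0 97 [277.97 168.02] [272 162  14  11]
blue scene 80 [281.56 193.32] [270 185  23  14] otsu 132.0 9 [290.33 187.22] [289 185   4   5]
green top 93 [434.66 260.14] [430 255  11  11] otsu 211.0 20 [432.25 260.2 ] [430 256   6  10]
green scene 290 [ 60.07 207.22] [ 44 193  33  29] otsu 145.0 278 [ 59.97 207.14] [ 45 194  31  27]
green scene 54 [135.56 216.44] [131 213  10   8] otsu 177.0 6 [139.33 216.5 ] [138 214   3   6]
```

View pics/f9.png

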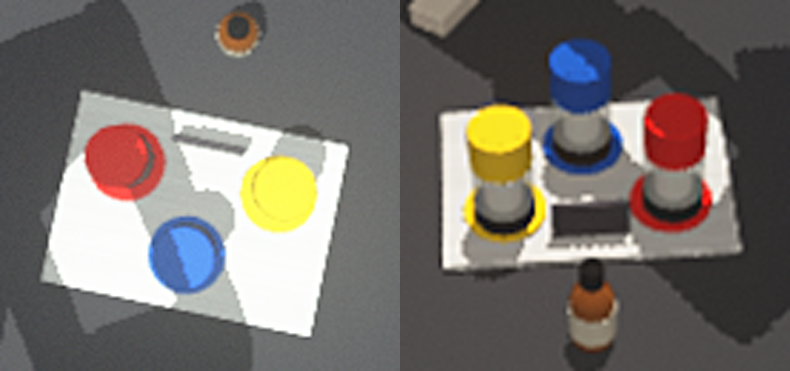

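Caps lie within about 1.5 px (about 3 mm) of where they stood at the start, all upright on their own discs. The bottle hasn't moved.

Run:
```python
from h import *
T=env.get_image("top");S=env.get_image("scene")
print(tri([ray(T,(434.66,260.14)),ray(S,(135.56,216.44))]))
print(env.hand_in())
```

```text
(array([ 0.53641534, -0.30282527,  0.04479352]), np.float64(0.0005512449927526553))
the job is handed in; nothing more can be done
None
```

I moved the three canisters to the side mat, set the filter cube in the green seat, put each canister back on the disc of its own colour, and handed the job in at about 59 s.

Last checks before handing in:
- **Canisters:** all three stand upright on their own discs. Their caps are within about 1.5 px (roughly 3 mm) of where they were at the start.
- **Cube:** its window measures (0.536, −0.303), about 2 mm from the seat centre, against a limit of 12 mm. It looked flat and square between the lips.
- **Oil bottle:** it shows no movement in the pictures.
- **Robot:** the arm is clear of everything, with the gripper open and empty.

No check failed. Heights found from two views differed from the given ones by up to about 4 mm: the cube window came out at 38–44 mm across view pairs (45 mm once seated) against the stated 42 mm.

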